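# Set up a bottle on the inspection light bench

## Robot

A 7-joint arm with a two-finger parallel gripper is mounted at the origin on a cart in front of the work surface, level with it; the furniture and walls round the work are solid. World frame = base frame: x ahead of the robot, y to its left, z up, the work surface at z = 0. Lengths are in m, angles in rad, forces in N, time in s.
With the tool pointing down it reaches from about 0.4 to 0.85 m from the base axis. Payload 10.4 kg.
Tool frame: the origin (TCP) lies at the very end of the fingers, on their centre line; the grasp point (between the pads) lies r.grasp_offset behind it (r.grasp_offset is the distance from the TCP to the grasp point, in m); z points along the fingers, y is the direction in which the jaws open and shut (so a half turn about z gives the same grasp; the last joint's range is limited). The gripper opens to 87 mm and grips with 3 to 60 N. Pads are 19 mm wide; open, the fingers measure 117 mm over their backs; the gripper's body (75 mm by 190 mm) begins 51 mm behind the grasp point.
Start: joints at [-1.243, 0.332, -0.065, 1.46, 0.022, 1.35, -0.088], TCP at [0.215, 0.587, 0.2] pointing down, gripper open.
Joint ranges: [-2.6, 2.6], [-0.5, 2.12], [-1.47, 1.34], [0.16, 2.42], [-1.27, 4.41], [0.06, 2.06], [-2.6, 2.6]. Speed limits (rad/s): [2.22, 2.22, 2.79, 2.79, 3.14, 3.14, 3.14].

## Interface

Orientations are given as a unit quaternion [x, y, z, w].
In Python, from bench import read_state, cams, job, r gives the robot as it stands. The module is installed in compiled form; this text tells all that it offers.
- The arm moves only by the tool arm_command, never from a script. Its argument "increments" is a list of rows, each an object of numbers: "gripper": the opening in per cent of the stroke, from 0 (shut) to 100 (fully open); "dx", "dy", "dz": the shift along the tool's x, y, z in m; "spin": the turn about the tool's z in degrees. In form: [{"gripper": .., "dx": .., "dy": .., "dz": .., "spin": ..}, ...]. A call has exactly 8 rows; each row shifts and turns the commanded pose from where the row before left it, along the tool's axes as they then stand; what a row does not reach is not made up. A row lasts 1/8 s, in which the tool goes at most 62.5 mm and 10.7 degrees, less where a joint would pass 70% of its speed; a pose out of reach is approached as far as the arm can. A call with a gripper value outside its range is refused whole. The fingers move at their own pace and stop on an object; "grip_force" is the grip in N (left out, the last holds). Time passes only in rows, so rows that do not move let the fingers close, or fill a call up. It gives the time, the measured TCP pose, the force and the opening at its end, in the units of the state.
- read_state(): the state, without advancing time (a new reading comes with each control period).
- cams.camera(name): name is "side" or "top" or "wrist"; returns the picture (400x640x3 uint8, red, green, blue); there is no depth.
- cams.camera_info(name): a dict with "K" (3x3 intrinsics, pixels), "k1" (the pictures are not rectified: a ray, as slopes to the right and down, at radius r is drawn at 1 + k1 r^2 times it, then the intrinsics apply), "rvec" (rotation vector, rad) and "tvec" (3), from world to camera coordinates, as OpenCV has them. Camera axes: x right, y down, z forward; pixel columns grow to the right and rows downward; lengths in m; the calibration is good to about 2 mm. A picture is of the moment at which its call begins: read the wrist's pose just before it. camera_info takes no time and is no camera call; for the wrist camera it gives the pose at the moment of the call.
- job.close_job(): hands the job in, once; it reports no verdict.
The state is a dict: "time": time; "joint_positions": joint angles; "joint_vel": joint speeds; "joint_torque": joint torques, N m; "ee_pos": TCP position; "eef_rot": TCP orientation; "ft_force": force on the tool from outside, world axes, zero at the start; "torque": the same for the moment, N m; "width": finger opening in m.
Only numpy, scipy, OpenCV 4.12 (cv2) and the standard library are available. Lean on these libraries where they do the work, as an engineer would, in place of code of your own. Each camera call takes 0.05 s, during which the arm holds its last target.

## Task

Set up the inspection light for the green-capped bottle: slide the bottle carrier onto the dovetail rail from its open end until it rests against the stop, then turn its red clamp knob clockwise until it is tight. Then stand the green-capped bottle upright on the carrier between the four posts, and last turn the lamp's selector to the two-dot setting; leave the other things where they are.

Things in the scene. Friction and masses are not known exactly. Their poses are not given: they have to be found in the camera images.
- bench: Inspection light bench, fixed: black base plate 90 x 320 mm, its top 14 mm above the table, a dovetail rail along it, a white lamp head at one end (110 x 60 mm, 150 mm high, from y = -145 to -205 mm, lit face towards the rail). Origin on the table under the rail; z up, y along the rail to its open end, x across, away from the robot.
- rail_entry (a point): Middle of the dovetail's top at its open end, 38 mm above the table, 100 mm along y from the bench's origin; axes as the bench. Rail 205 mm long; top face 38 mm wide; it narrows downwards to 26 mm at 26 mm above the table, on a 24 mm web. The last 14 mm at the open end taper to 29 mm wide and 3 mm lower as a lead-in.
- rail_home (a point): Where the carrier's origin lies (same axes) when it sits on the rail against the stop: 155 mm from the open end, 24 mm above the table. The stop's rubber face is 38 mm further on and reaches up to 60 mm above the table.
- carrier: Loose dark grey bottle carrier, 0.33 kg: saddle 60 (x) x 76 (y) x 26 mm with a dovetail groove along y in its underside. Origin at the middle of the underside, z up; on the rail its axes are those of the bench. Grip it across the flat sides x = +-30 mm, 0 to 26 mm high; on the -x side (the clamp's) only from y = -38 to +5 mm.
- nest_floor (a point): Middle of the carrier's top face, 26 mm above its underside; axes as the carrier. The bottle's base stands here, between four steel posts 8 mm thick, 19 mm high with tapered tips, at x = +-26, y = +-30 mm (71 mm circle between them). The groove below is 14 mm deep; its play on the rail is 1.2 mm each side and 2 mm upwards.
- clamp_grip (a point): On the clamp knob's vertical axis at gripping height: 46 mm above the carrier's underside, 56 mm out on its -x side, 22 mm along +y; axes as the carrier. The knob stands on an ear 28 mm wide (y 8 to 36 mm, top 22 mm above the underside) that reaches out to x = -72 mm.
- clamp_knob (a joint): Red wing knob, rad: bar 36 x 10 x 21 mm high (31.5 to 52.5 mm above the carrier's underside) on a 9 mm stem. 0 = loose, bar along the carrier's x; grows clockwise seen from above; stop at 1.5. On the rail it turns easily (0.1 N m) up to about 1.0, is tight from 1.2 and takes 0.3 N m at 1.4, from where it may spring back by 0.05 to 0.15 when let go.
- clamp_gib: Brass clamp pad, 22 mm long, in the -x jaw of the groove; the knob drives it towards the carrier's +x, 3.2 mm per rad, against the rail's flank; tightening it draws the carrier up to 2.5 mm across the rail. Its frame is the carrier's, shifted by that travel.
- sample_bottle: Brown bottle with a GREEN cap, 68 mm in diameter, 118 mm high, 0.24 kg. Origin at the centre of its base, z up; the base is a little uneven (it may lean 0.04 rad). Cap 43 mm in diameter, 102 to 118 mm above the base, to be gripped from above.
- orange_bottle: Same kind of bottle with an ORANGE cap, 68 mm in diameter, 118 mm high; leave it. Origin at the centre of its base.
- selector (a joint): Black pointer knob on top of the lamp head, rad, clockwise seen from above: 0 = off (white bar mark), 0.61 = one dot, 1.22 = two dots, 1.83 = three dots. A sprung detent pulls it into these four places (about 0.1 N m to get over).
- selector_grip (a point): On the selector's vertical axis at gripping height, 177 mm above the table; axes as the bench. Bar 34 long x 9 wide, 156 to 184 mm above the table, over a disc 35 mm across. At joint value s the pointer end of the bar points 4.058 - s rad counter-clockwise (seen from above) from the bench's x axis.
- dropper: White 10 ml dropper bottle with a black cap, 21 mm across, 66 mm high, standing to the left of the work; leave it.
- marker: White marker with a blue cap, 140 mm long, lying to the left of the rail; leave it.
There are look-alikes about, which are no part of the job. What is shaped like the sample_bottle but blue is not meant.

How it is judged:
On the way, in this order (a step that is already met when the one before it is completed fails the run):
1. the carrier has been slid onto the rail and rests against the stop (x of carrier in the frame of rail_home between -0.003 and 0.003 m and y of carrier in the frame of rail_home between -0.004 and 0.003 m and z of carrier in the frame of rail_home between -0.003 and 0.003 m and angle between the y axis of carrier and the y axis of bench, either way round below 0.04 rad and angle between carrier's own z axis and vertical below 0.04 rad), for 0.2 s.
2. the clamp knob is tight with the carrier still against the stop (all of step 1 and value of joint clamp_knob above 1.1 rad and contact force between clamp_gib and bench above 10 N), for 0.2 s.
3. the green-capped bottle stands in the clamped carrier between the four posts (all of step 2 and horizontal distance between sample_bottle and nest_floor below 0.0045 m and z of sample_bottle in the frame of nest_floor between -0.003 and 0.003 m and angle between sample_bottle's own z axis and vertical below 0.1 rad), for 0.2 s.
4. the selector is in the two-dot place (all of step 3 and value of joint selector between 1.1 and 1.34 rad), for 0.2 s.
At the end, for the whole second after the job is handed in: Carrier seated on the rail within 3 mm of its place against the stop, clamp knob past 1.1 rad with its pad pressing on the rail (over 10 N), green-capped bottle upright at rest on the carrier within 4.5 mm of the nest's centre, selector in the two-dot detent (1.10 to 1.34 rad) (all of step 4 and linear speed of each of sample_bottle, carrier below 0.02 m/s); the robot touches nothing.
It fails at once if the orange-capped bottle is moved more than 30 mm or tipped (distance of orange_bottle from where it was at the start of the episode above 0.03 m or angle between orange_bottle's own z axis and vertical above 0.3 rad).
It fails at once if the dropper bottle or the marker is moved more than 30 mm (distance of any of dropper, marker from where it was at the start of the episode above 0.03 m).
It fails at once if the green-capped bottle is tipped over (angle between sample_bottle's own z axis and vertical above 0.7 rad).
It also fails if it takes over 72 s, if anything falls off the work surface, if the arm or the gripper's body presses on something with over 40 N, if the wrist force passes 120 N, or if a joint passes its speed limit or range.

## Working session

There is one attempt and no reset: what is moved stays moved. The work goes in short steps, Python scripts to look and compute and a tool call to move; the robot and the scene stay as the last step left them, time stands still between calls to the robot, and variables do not carry over. Pictures are saved under pics/ and viewed, and the job is handed in when it is done.

Besides the shell and the picture viewer there is one more tool, called by a JSON object that holds its "name" and its "arguments". arm_command: Moves the arm, as the interface text tells. Its arguments: {"type":"object","properties":{"increments":{"type":"array","items":{"type":"object","properties":{"gripper":{"type":"number"},"dx":{"type":"number"},"dy":{"type":"number"},"dz":{"type":"number"},"spin":{"type":"number"}}}},"grip_force":{"type":"number"}},"required":["increments"]}

```bash
mkdir -p pics; ls; python3 - <<'E'
from bench import read_state,cams,r
import cv2
s=read_state();print(s['time'],s['ee_pos'],s['eef_rot'],s['width'],r.grasp_offset)
for n in ["side","top","wrist"]:
    i=cams.camera_info(n);print(n,i)
    cv2.imwrite(f"pics/{n}0.png",cams.camera(n)[:,:,::-1])
E
```

```text
pics
0.0 [0.21466458 0.58653372 0.19905872] [ 1.74508337e-01  9.84655448e-01 -6.94180452e-04 -8.87768343e-05] 0.0868412999237858 0.0187
side {'K': array([[400.08964918,   0.        , 326.60913082],
       [  0.        , 400.08964918, 205.34756875],
       [  0.        ,   0.        ,   1.        ]]), 'k1': -0.03832098964770696, 'rvec': array([ 0.0237554 , -2.84286805,  1.26570386]), 'tvec': array([4.97039701e-01, 9.19374890e-04, 1.01544206e+00])}
top {'K': array([[424.22412922,   0.        , 323.22057408],
       [  0.        , 424.22412922, 200.48115492],
       [  0.        ,   0.        ,   1.        ]]), 'k1': 0.003694473239738557, 'rvec': array([ 2.14283407, -2.16555976,  0.17198498]), 'tvec': array([0.14569375, 0.51228284, 1.188541  ])}
wrist {'K': array([[293.37356634,   0.        , 322.20594664],
       [  0.        , 293.37356634, 201.26607616],
       [  0.        ,   0.        ,   1.        ]]), 'k1': -0.004330406879412565, 'rvec': array([-2.39794235, -1.67648801, -0.2131572 ]), 'tvec': array([-0.62447096, -0.03073858,  0.38978342])}
```

View pics/top0.png

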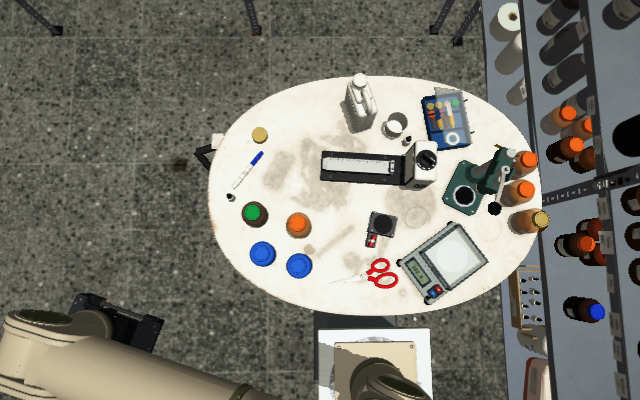

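View pics/side0.png

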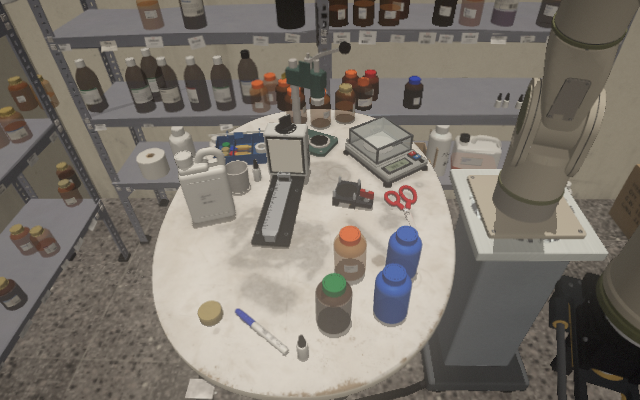

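View pics/wrist0.png

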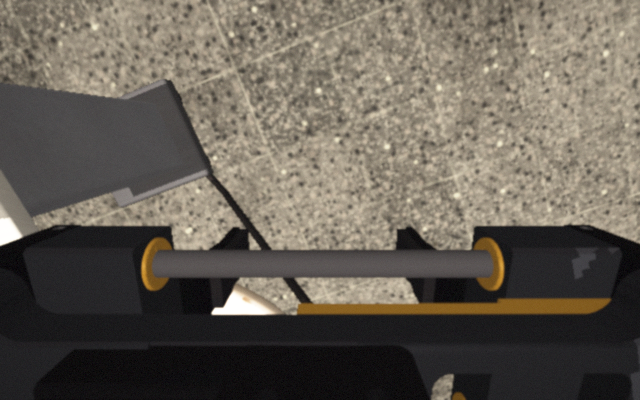

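```bash
cat > h.py <<'E'
import numpy as np,cv2
from bench import read_state,cams,job,r
def info(n):
    i=cams.camera_info(n);R=cv2.Rodrigues(i['rvec'])[0];return i['K'],i['k1'],R,np.array(i['tvec'])
def ray(n,u,v,inf=None):
    K,k1,R,t=inf or info(n)
    xd=np.array([(u-K[0,2])/K[0,0],(v-K[1,2])/K[1,1]]);x=xd.copy()
    for _ in range(20): x=xd/(1+k1*(x@x))
    return -R.T@t, R.T@np.array([x[0],x[1],1])
def at(n,u,v,z,inf=None):
    c,d=ray(n,u,v,inf);return c+d*(z-c[2])/d[2]
def proj(n,P,inf=None):
    K,k1,R,t=inf or info(n)
    q=np.atleast_2d(P)@R.T+t;s=q[:,:2]/q[:,2:];s=s*(1+k1*(s**2).sum(1,keepdims=True))
    return s@K[:2,:2].T+K[:2,2]
def crop(img,x0,y0,x1,y1,f,name):
    c=cv2.resize(img[y0:y1,x0:x1],None,fx=f,fy=f,interpolation=cv2.INTER_CUBIC);cv2.imwrite(name,c)
def yaw():
    from scipy.spatial.transform import Rotation as Ro
    R=Ro.from_quat(read_state()['eef_rot']).as_matrix();return R
E
python3 - <<'E'
from h import *
a=cv2.imread('pics/top0.png')
crop(a,310,130,450,280,4,'pics/c1.png')
crop(a,225,180,325,290,5,'pics/c2.png')
s=cv2.imread('pics/side0.png');crop(s,240,110,400,260,4,'pics/c3.png')
E
```

```text
(no output)
```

View pics/c1.png

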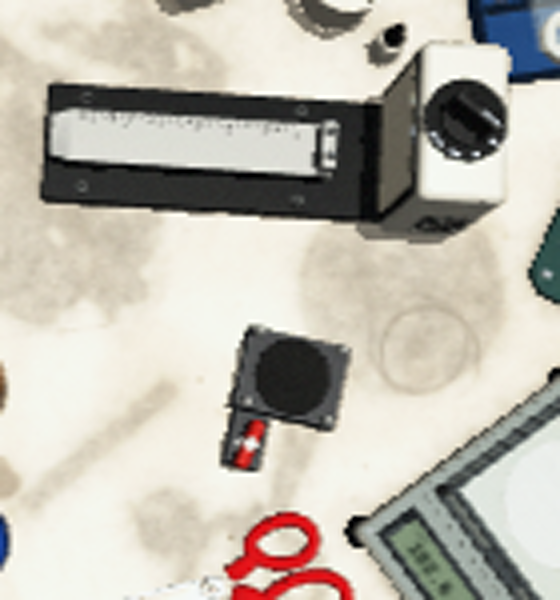

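View pics/c2.png

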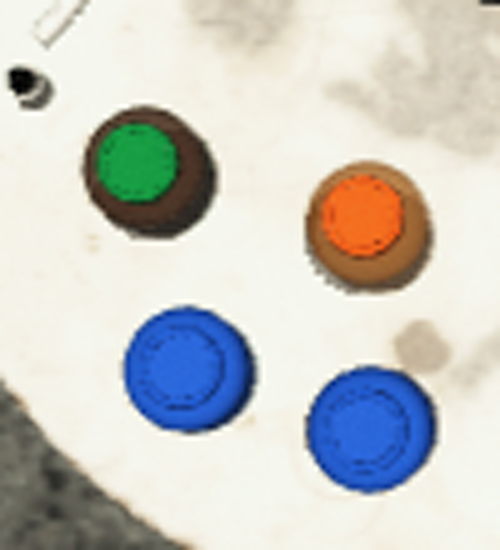

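View pics/c3.png

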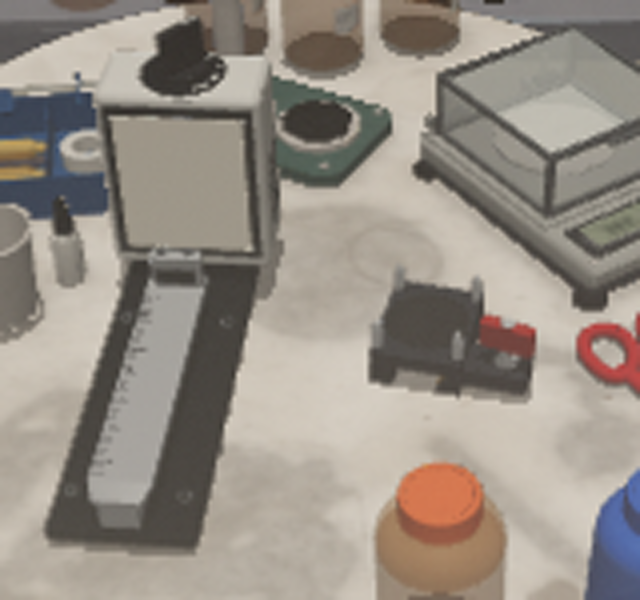

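```bash
python3 - <<'E'
from h import *
from scipy.optimize import least_squares
f=lambda x,y:(310+x/4-.375,130+y/4-.375)
g=lambda x,y:(240+x/4-.375,110+y/4-.375)
p=lambda n,uv,z:at(n,*uv,z).round(4)
print('base TL',p('top',f(50,85),.014),'BL',p('top',f(42,201),.014))
print('side base BL',p('side',g(46,540),.014),'BR',p('side',g(200,548),.014))
print('disc',p('top',f(293,377),.026),'side',p('side',g(430,318),.026))
print('knob',p('top',f(249,444),.0525))
print('sel top', p('top',f(466,120),.184),'disc',p('top',f(465,120),.156), 'side',p('side',g(183,72),.156))
h=lambda x,y:(225+x/5-.4,180+y/5-.4)
print('green',p('top',h(136,163),.118),'orange',p('top',h(362,215),.118))
print('side green',p('side',(334.5,283),.118))
# bench fit: x,y,th
obs=[('top',f(50,85),(.045,.125,.014)),('top',f(42,201),(-.045,.125,.014)),('side',g(46,540),(.045,.125,.014)),('side',g(200,548),(-.045,.125,.014))]
def Rz(t): return np.array([[np.cos(t),-np.sin(t),0],[np.sin(t),np.cos(t),0],[0,0,1]])
# base plate y extent unknown; 320 long, lamp to -205 => y from -205..115?
I={n:info(n) for n in('top','side')}
def fit(obs,x0):
    def res(q):
        return np.concatenate([proj(n,Rz(q[2])@np.array(P)+[q[0],q[1],0],I[n])[0]-uv for n,uv,P in obs])
    s=least_squares(res,x0,loss='soft_l1');return s.x,res(s.x).reshape(-1,2).round(1)
E
```

```text
base TL [0.6667 0.1414 0.014 ] BL [0.5786 0.1484 0.014 ]
side base BL [0.6664 0.1507 0.014 ] BR [0.5771 0.1561 0.014 ]
disc [ 0.4452 -0.0316  0.026 ] side [ 0.4444 -0.0342  0.026 ]
knob [0.396  0.0051 0.0525]
sel top [ 0.5963 -0.1237  0.184 ] disc [ 0.6031 -0.1306  0.156 ] side [ 0.603 -0.124  0.156]
green [0.4721 0.3329 0.118 ] orange [0.443  0.2123 0.118 ]
side green [0.4722 0.3353 0.118 ]
```

```bash
python3 - <<'E'
from h import *
s=read_state();R=yaw()
K,k1,Rc,t=info('wrist');c=-Rc.T@t
print('cam in tool',R.T@(c-s['ee_pos']));print('cam axes in tool\n',R.T@Rc.T)
print(R)
E
```

```text
cam in tool [ 0.06819915 -0.00021302 -0.18558726]
cam axes in tool
 [[ 2.34483245e-04 -9.68030021e-01 -2.50834254e-01]
 [ 9.99999655e-01  2.71998496e-05  8.29842375e-04]
 [-7.96489677e-04 -2.50834362e-01  9.68029694e-01]]
[[-9.39096878e-01  3.43652387e-01 -3.00075196e-04]
 [ 3.43652510e-01  9.39096309e-01 -1.03701393e-03]
 [-7.45728019e-05 -1.07697814e-03 -9.99999417e-01]]
```

```bash
cat >> h.py <<'E'
def psi(): 
    R=yaw();return np.degrees(np.arctan2(R[1,1],R[0,1]))
def plan(x,y,z,ps,n,start=None,maxspin=10.6):
    """start=(x,y,z,psi)"""
    s=read_state()
    if start is None: start=(*s['ee_pos'],psi())
    p=np.array(start[:3],float);a=start[3];D=(np.array([x,y,z])-p)/n
    sp=(a-ps+180)%360-180
    rows=[]
    for i in range(n):
        k=np.clip(sp,-maxspin,maxspin) if abs(sp)>maxspin*(n-i) else sp/(n-i)
        k=round(k,1);ar=np.radians(a)
        tx=np.array([-np.sin(ar),np.cos(ar)]);ty=np.array([np.cos(ar),np.sin(ar)])
        # residual-corrected
        d=(np.array([x,y,z])-p)/(n-i)
        dx,dy,dz=round(d[:2]@tx,4),round(d[:2]@ty,4),round(-d[2],4)
        p=p+np.r_[dx*tx+dy*ty,-dz];a-=k;sp-=k
        rows.append(dict(dx=float(dx),dy=float(dy),dz=float(dz),spin=float(k)))
    for i,q in enumerate(rows): print(i,q)
    print('end',p.round(4),round(a,2),'step',np.linalg.norm(D).round(4))
def st():
    s=read_state();print(round(s['time'],3),np.round(s['ee_pos'],4),round(psi(),2),'F',np.round(s['ft_force'],1),'T',np.round(s['torque'],2),'w',round(s['width'],4),'j',np.round(s['joint_positions'],2), 'z',yaw()[:,2].round(4))
E
python3 -c "
from h import *
plan(.50,-.05,.2,-15.3,16)"
```

```text
0 {'dx': -0.0304, 'dy': -0.0312, 'dz': -0.0, 'spin': 5.3}
1 {'dx': -0.0332, 'dy': -0.0283, 'dz': -0.0, 'spin': 5.3}
2 {'dx': -0.0356, 'dy': -0.0251, 'dz': -0.0001, 'spin': 5.3}
3 {'dx': -0.0378, 'dy': -0.0217, 'dz': -0.0, 'spin': 5.3}
4 {'dx': -0.0397, 'dy': -0.0181, 'dz': -0.0001, 'spin': 5.3}
5 {'dx': -0.0412, 'dy': -0.0144, 'dz': -0.0, 'spin': 5.3}
6 {'dx': -0.0423, 'dy': -0.0105, 'dz': -0.0001, 'spin': 5.3}
7 {'dx': -0.0431, 'dy': -0.0066, 'dz': -0.0, 'spin': 5.3}
8 {'dx': -0.0435, 'dy': -0.0026, 'dz': -0.0001, 'spin': 5.4}
9 {'dx': -0.0436, 'dy': 0.0016, 'dz': -0.0, 'spin': 5.3}
10 {'dx': -0.0433, 'dy': 0.0056, 'dz': -0.0001, 'spin': 5.4}
11 {'dx': -0.0425, 'dy': 0.0096, 'dz': -0.0, 'spin': 5.3}
12 {'dx': -0.0415, 'dy': 0.0135, 'dz': -0.0001, 'spin': 5.4}
13 {'dx': -0.04, 'dy': 0.0173, 'dz': -0.0, 'spin': 5.3}
14 {'dx': -0.0382, 'dy': 0.021, 'dz': -0.0001, 'spin': 5.4}
15 {'dx': -0.0361, 'dy': 0.0244, 'dz': -0.0, 'spin': 5.3}
end [ 0.5  -0.05  0.2 ] -15.3 step 0.0436
```

{"name": "arm_command", "arguments": {"increments": [{"dx": -0.0304,"dy": -0.0312,"dz": 0,"spin": 5.3,"gripper": 100},{"dx": -0.0332,"dy": -0.0283,"dz": 0,"spin": 5.3,"gripper": 100},{"dx": -0.0356,"dy": -0.0251,"dz": 0,"spin": 5.3,"gripper": 100},{"dx": -0.0378,"dy": -0.0217,"dz": 0,"spin": 5.3,"gripper": 100},{"dx": -0.0397,"dy": -0.0181,"dz": 0,"spin": 5.3,"gripper": 100},{"dx": -0.0412,"dy": -0.0144,"dz": 0,"spin": 5.3,"gripper": 100},{"dx": -0.0423,"dy": -0.0105,"dz": 0,"spin": 5.3,"gripper": 100},{"dx": -0.0431,"dy": -0.0066,"dz": 0,"spin": 5.3,"gripper": 100}]}}

```text
time: 1.15
ee_pos: [0.3578, 0.2672, 0.1998]
eef_rot: [0.52, 0.854, 0.0, -0.0]
ft_force: [1.1, 0.4, 0.4]
width: 0.0875
```

{"name": "arm_command", "arguments": {"increments": [{"dx": -0.0435,"dy": -0.0026,"dz": 0,"spin": 5.4,"gripper": 100},{"dx": -0.0436,"dy": 0.0016,"dz": 0,"spin": 5.3,"gripper": 100},{"dx": -0.0433,"dy": 0.0056,"dz": 0,"spin": 5.4,"gripper": 100},{"dx": -0.0425,"dy": 0.0096,"dz": 0,"spin": 5.3,"gripper": 100},{"dx": -0.0415,"dy": 0.0135,"dz": 0,"spin": 5.4,"gripper": 100},{"dx": -0.04,"dy": 0.0173,"dz": 0,"spin": 5.3,"gripper": 100},{"dx": -0.0382,"dy": 0.021,"dz": 0,"spin": 5.4,"gripper": 100},{"dx": -0.0361,"dy": 0.0244,"dz": 0,"spin": 5.3,"gripper": 100}]}}

```text
time: 2.15
ee_pos: [0.5004, -0.0509, 0.1998]
eef_rot: [0.796, 0.606, 0.0, -0.0]
ft_force: [0.5, 0.2, 0.3]
width: 0.0865
```

```bash
python3 - <<'E'
from h import *
st()
np.save('w1.npy',np.array(info('wrist'),dtype=object),allow_pickle=True)
a=cams.camera('wrist')[:,:,::-1];cv2.imwrite('pics/w1.png',a);st()
E
```

```text
2.15 [ 0.5004 -0.0509  0.1998] -15.46 F [0.5 0.2 0.3] T [-0.1   0.03  0.02] w 0.0865 j [-0.57  0.05  0.6   1.81 -0.03  1.3  -0.23] z [ 2.e-04  3.e-04 -1.e+00]
2.2 [ 0.5015 -0.0568  0.2   ] -16.04 F [-2.6 -4.  -0.2] T [-0.3   0.24  0.01] w 0.0873 j [-0.56  0.05  0.61  1.8  -0.03  1.3  -0.23] z [ 0.0015 -0.0022 -1.    ]
```

View pics/w1.png

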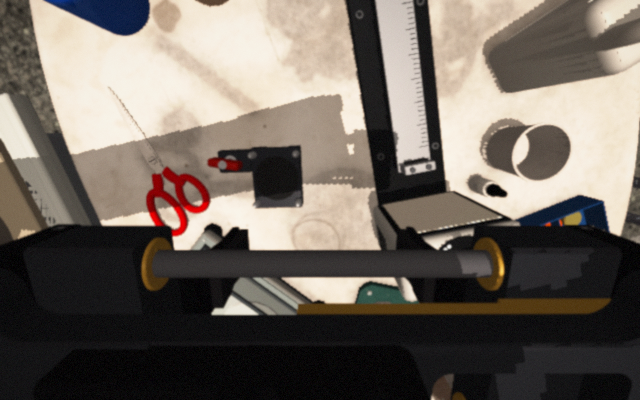

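```bash
python3 - <<'E'
from h import *
import pickle
cams.camera('top');st()
pickle.dump(info('wrist'),open('w2.pkl','wb'))
a=cams.camera('wrist')[:,:,::-1];cv2.imwrite('pics/w2.png',a);st()
crop(a,190,120,340,230,5,'pics/w2a.png')
crop(a,330,0,460,230,2.6,'pics/w2b.png')
E
```

```text
2.25 [ 0.5007 -0.0545  0.1998] -15.8 F [-0.7 -0.8  0.1] T [-0.07  0.11 -0.07] w 0.0871 j [-0.57  0.05  0.61  1.8  -0.03  1.3  -0.23] z [ 4.0e-04 -1.9e-03 -1.0e+00]
2.3 [ 0.5002 -0.0519  0.1996] -15.54 F [ 0.3  0.8 -0.3] T [-0.05  0.06  0.03] w 0.0871 j [-0.57  0.05  0.61  1.81 -0.03  1.3  -0.23] z [-4.e-04 -8.e-04 -1.e+00]
```

View pics/w2a.png

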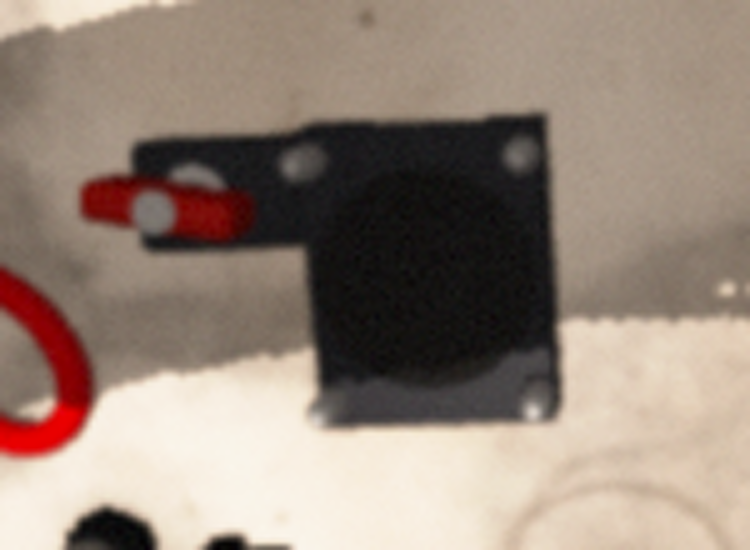

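View pics/w2b.png

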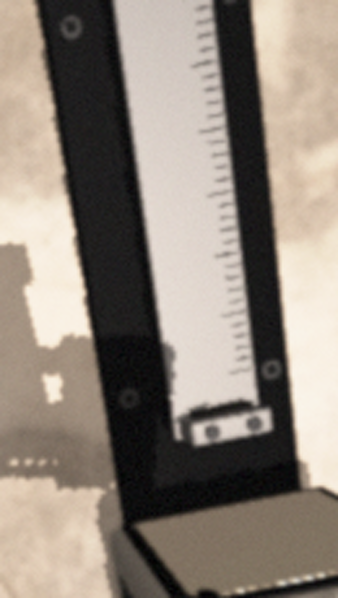

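```bash
cat > fit.py <<'E'
from h import *
from scipy.optimize import least_squares
def Rz(t): return np.array([[np.cos(t),-np.sin(t),0],[np.sin(t),np.cos(t),0],[0,0,1]])
def fit(obs,x0,zo=0):
    def res(q):
        return np.concatenate([proj(None,Rz(q[2])@np.array(P)+[q[0],q[1],zo],I)[0]-uv for I,uv,P in obs])
    s=least_squares(res,x0,loss='soft_l1');return s.x,res(s.x).reshape(-1,2).round(1)
E
python3 - <<'E'
from fit import *
import pickle
W=pickle.load(open('w2.pkl','rb'));T=info('top')
e=lambda x,y:np.array((190+x/5-.4,120+y/5-.4))
f=lambda x,y:np.array((310+x/4-.375,130+y/4-.375))
b=lambda x,y:np.array((330+x/2.6-.3,y/2.6-.3))
m=1e-3
C=[(e(431,278),(0,0,26)),(e(135,145),(-72,36,22)),(e(145,250),(-72,8,22)),(e(545,115),(30,38,26)),(e(560,415),(30,-38,26)),(e(320,425),(-30,-38,26)),(e(155,213),(-56,22,52.5))]
ow=[(W,u,np.array(P)*m) for u,P in C]
ot=[(T,u,np.array(P)*m) for u,P in [(f(293,377),(0,0,26)),(f(352,348),(30,-38,26)),(f(330,432),(-30,-38,26)),(f(252,325),(30,38,26)),(f(222,467),(-72,36,22)),(f(257,471),(-72,8,22))]]
for o in (ow,ot,ow+ot):
    q,rs=fit(o,[.445,-.032,-.267]);print(q.round(4),np.degrees(q[2]).round(2));print(rs.tolist())
# bench: rail edges
print('rail/base via wrist')
for n,u,z in [('baseL top',b(40,5),.014),('baseL bot',b(118,500),.014),('baseR top',b(248,5),.014),('baseR bot',b(297,480),.014),('railL top',b(115,3),.038),('railL bot',b(170,395),.038),('railR top',b(212,3),.038),('railR bot',b(258,395),.038)]:
    print(n,at(None,*u,z,W).round(4))
E
```

```text
[ 0.4483 -0.0305 -0.2362] -13.53
[[0.0, -0.3], [-1.4, -1.1], [-0.5, 0.7], [-0.4, 0.0], [0.2, 1.0], [1.0, 0.8], [0.8, -0.8]]
[ 0.4447 -0.0309 -0.2539] -14.55
[[-0.3, 0.2], [0.0, 0.6], [1.0, -0.3], [-0.5, 0.0], [-0.4, -1.0], [0.3, 0.4]]
[ 0.4478 -0.0306 -0.2396] -13.73
[[-0.3, -0.2], [-1.7, -1.1], [-0.9, 0.6], [-0.6, 0.3], [-0.2, 1.3], [0.5, 0.9], [0.5, -0.8], [-0.4, -0.9], [-0.2, -0.7], [1.1, -1.5], [-0.8, -0.9], [-0.2, -1.8], [0.5, -0.6]]
rail/base via wrist
baseL top [0.5804 0.1325 0.014 ]
baseL bot [ 0.5628 -0.0884  0.014 ]
baseR top [0.6663 0.1084 0.014 ]
baseR bot [ 0.6507 -0.1027  0.014 ]
railL top [0.6056 0.1172 0.038 ]
railL bot [ 0.5937 -0.041   0.038 ]
railR top [0.643  0.1067 0.038 ]
railR bot [ 0.6319 -0.0518  0.038 ]
```

```bash
python3 - <<'E'
from h import *
st()
plan(.445,-.0385,.09,-13.8,4)
plan(.445,-.0385,.005,-13.8,3,(.445,-.0385,.09,-13.8))
E
```

```text
2.3 [ 0.5002 -0.0519  0.1996] -15.54 F [ 0.3  0.8 -0.3] T [-0.05  0.06  0.03] w 0.0871 j [-0.57  0.05  0.61  1.81 -0.03  1.3  -0.23] z [-4.e-04 -8.e-04 -1.e+00]
0 {'dx': -0.0005, 'dy': -0.0142, 'dz': 0.0274, 'spin': -0.4}
1 {'dx': -0.0004, 'dy': -0.0142, 'dz': 0.0274, 'spin': -0.4}
2 {'dx': -0.0003, 'dy': -0.0142, 'dz': 0.0274, 'spin': -0.5}
3 {'dx': -0.0001, 'dy': -0.0141, 'dz': 0.0274, 'spin': -0.4}
end [ 0.445  -0.0385  0.09  ] -13.84 step 0.0309
0 {'dx': 0.0, 'dy': 0.0, 'dz': 0.0283, 'spin': 0.0}
1 {'dx': 0.0, 'dy': 0.0, 'dz': 0.0284, 'spin': 0.0}
2 {'dx': 0.0, 'dy': 0.0, 'dz': 0.0283, 'spin': 0.0}
end [ 0.445  -0.0385  0.005 ] -13.8 step 0.0283
```

{"name": "arm_command", "arguments": {"increments": [{"dx": -0.0008,"dy": -0.014,"dz": 0.0275,"spin": -0.4,"gripper": 100},{"dx": -0.0008,"dy": -0.014,"dz": 0.0275,"spin": -0.4,"gripper": 100},{"dx": -0.0008,"dy": -0.014,"dz": 0.0275,"spin": -0.4,"gripper": 100},{"dx": -0.0007,"dy": -0.014,"dz": 0.0275,"spin": -0.3,"gripper": 100},{"dz": 0.03,"gripper": 100},{"dz": 0.03,"gripper": 100},{"dz": 0.015,"gripper": 100},{"dz": 0,"gripper": 100}]}}

```text
validation failed for argument at $.in...
```

```bash
python3 - <<'E'
from h import *
st()
a=cams.camera('side')[:,:,::-1];crop(a,280,130,440,240,4.5,'pics/s1.png');st()
E
```

```text
2.3 [ 0.5002 -0.0519  0.1996] -15.54 F [ 0.3  0.8 -0.3] T [-0.05  0.06  0.03] w 0.0871 j [-0.57  0.05  0.61  1.81 -0.03  1.3  -0.23] z [-4.e-04 -8.e-04 -1.e+00]
2.35 [ 0.4998 -0.0501  0.1995] -15.36 F [-0.2  0.4 -0.4] T [-0.09  0.08 -0.03] w 0.0873 j [-0.57  0.05  0.6   1.81 -0.03  1.3  -0.23] z [-7.e-04 -1.e-04 -1.e+00]
```

View pics/s1.png

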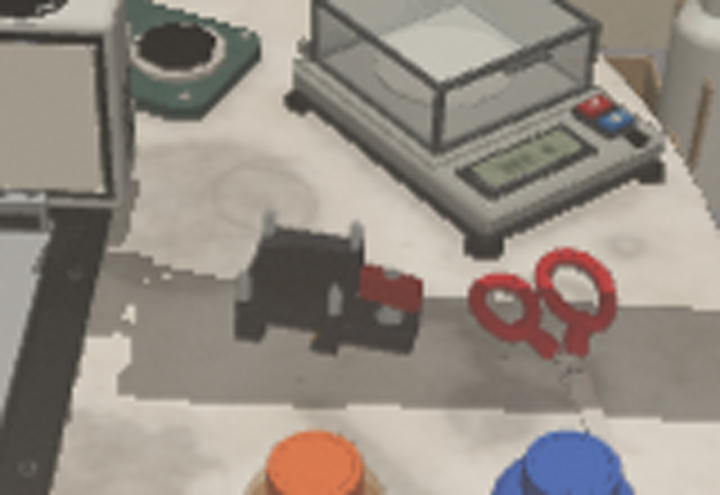

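The picture shows the arm did not move (the call was refused: all the fields are required per row). The carrier stands free in the crop around (305,290).

{"name": "arm_command", "arguments": {"increments": [{"dx": -0.0008,"dy": -0.014,"dz": 0.0275,"spin": -0.4,"gripper": 100},{"dx": -0.0008,"dy": -0.014,"dz": 0.0275,"spin": -0.4,"gripper": 100},{"dx": -0.0008,"dy": -0.014,"dz": 0.0275,"spin": -0.4,"gripper": 100},{"dx": -0.0007,"dy": -0.014,"dz": 0.0275,"spin": -0.3,"gripper": 100},{"dx": 0,"dy": 0,"dz": 0.03,"spin": 0,"gripper": 100},{"dx": 0,"dy": 0,"dz": 0.03,"spin": 0,"gripper": 100},{"dx": 0,"dy": 0,"dz": 0.015,"spin": 0,"gripper": 100},{"dx": 0,"dy": 0,"dz": 0,"spin": 0,"gripper": 100}]}}

```text
time: 3.35
ee_pos: [0.4444, -0.0379, 0.0144]
eef_rot: [0.787, 0.618, -0.001, -0.0]
ft_force: [0.4, -0.5, 0.2]
width: 0.0873
```

```bash
python3 - <<'E'
from h import *
st()
a=cams.camera('side')[:,:,::-1];crop(a,280,130,440,240,4.5,'pics/s2.png');st()
a=cams.camera('wrist')[:,:,::-1];cv2.imwrite('pics/w3.png',a);st()
E
```

```text
3.35 [ 0.4444 -0.0379  0.0144] -13.72 F [ 0.4 -0.5  0.2] T [-0.11  0.08 -0.01] w 0.0873 j [-0.56  0.16  0.58  2.14 -0.11  0.88 -0.15] z [-1.7e-03 -2.0e-04 -1.0e+00]
3.4 [ 0.4452 -0.038   0.0152] -13.75 F [0.1 0.3 0.4] T [-0.04  0.05 -0.04] w 0.0871 j [-0.56  0.16  0.58  2.14 -0.11  0.88 -0.15] z [-2.e-04  0.e+00 -1.e+00]
3.45 [ 0.4456 -0.0381  0.0156] -13.77 F [-0.6  0.3  0.5] T [-0.15  0.01  0.  ] w 0.087 j [-0.56  0.16  0.58  2.14 -0.11  0.88 -0.15] z [ 8.e-04  3.e-04 -1.e+00]
```

View pics/s2.png

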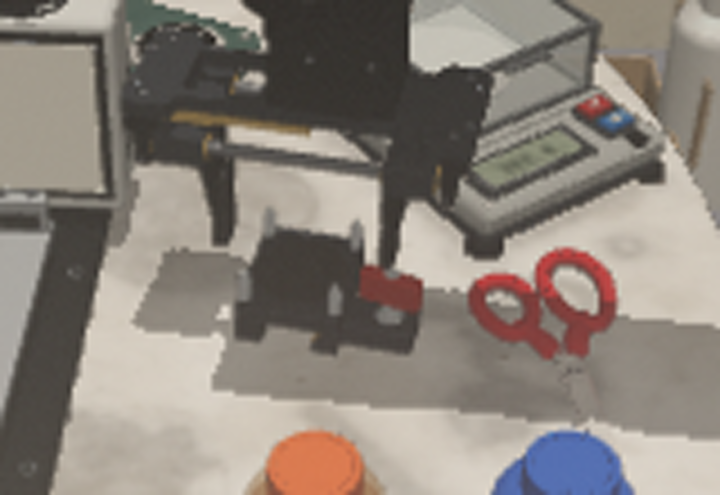

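View pics/w3.png

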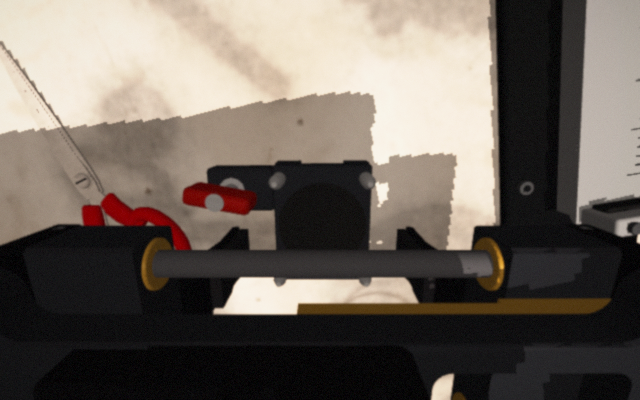

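{"name": "arm_command", "arguments": {"increments": [{"dx": 0,"dy": 0,"dz": 0.005,"spin": 0,"gripper": 100},{"dx": 0,"dy": 0,"dz": 0.004,"spin": 0,"gripper": 90},{"dx": 0,"dy": 0,"dz": 0,"spin": 0,"gripper": 50},{"dx": 0,"dy": 0,"dz": 0,"spin": 0,"gripper": 50},{"dx": 0,"dy": 0,"dz": 0,"spin": 0,"gripper": 50},{"dx": 0,"dy": 0,"dz": 0,"spin": 0,"gripper": 50},{"dx": 0,"dy": 0,"dz": 0,"spin": 0,"gripper": 50},{"dx": 0,"dy": 0,"dz": 0,"spin": 0,"gripper": 50}], "grip_force": 30}}

```text
time: 4.45
ee_pos: [0.4451, -0.0384, 0.0059]
eef_rot: [0.787, 0.617, 0.0, -0.0]
ft_force: [0.2, 0.7, 0.6]
width: 0.0437
```

```bash
python3 - <<'E'
from h import *
st()
E
```

```text
4.45 [ 0.4451 -0.0384  0.0059] -13.8 F [0.2 0.7 0.6] T [-0.11  0.1   0.04] w 0.0437 j [-0.56  0.18  0.58  2.14 -0.13  0.85 -0.14] z [ 1.e-04  1.e-04 -1.e+00]
```

```bash
python3 - <<'E'
from h import *
a=cams.camera('side')[:,:,::-1];crop(a,280,130,440,240,4.5,'pics/s3.png');st()
a=cams.camera('wrist')[:,:,::-1];cv2.imwrite('pics/w4.png',a);st()
E
```

```text
4.5 [ 0.4451 -0.0384  0.0059] -13.8 F [ 0.9 -0.3 -0.2] T [-0.11  0.08 -0.02] w 0.0436 j [-0.56  0.17  0.58  2.14 -0.13  0.85 -0.14] z [ 1.e-04  1.e-04 -1.e+00]
4.55 [ 0.4451 -0.0384  0.0058] -13.8 F [ 0.3 -0.1 -0.4] T [-0.1   0.08 -0.02] w 0.0433 j [-0.56  0.18  0.58  2.14 -0.13  0.85 -0.14] z [ 0.e+00  1.e-04 -1.e+00]
```

View pics/s3.png

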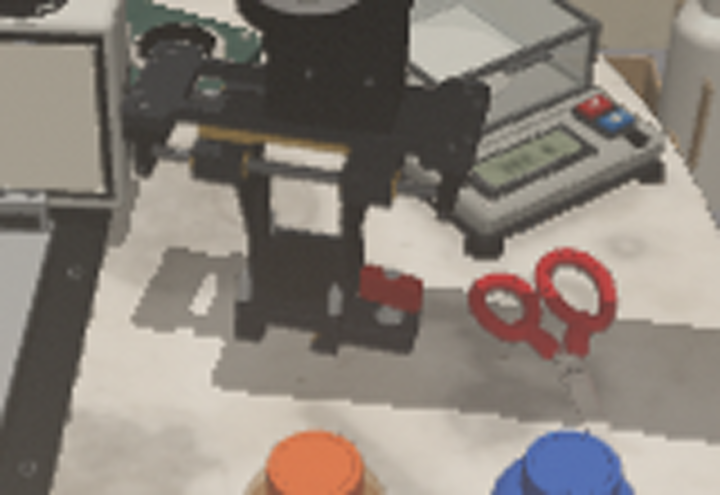

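View pics/w4.png

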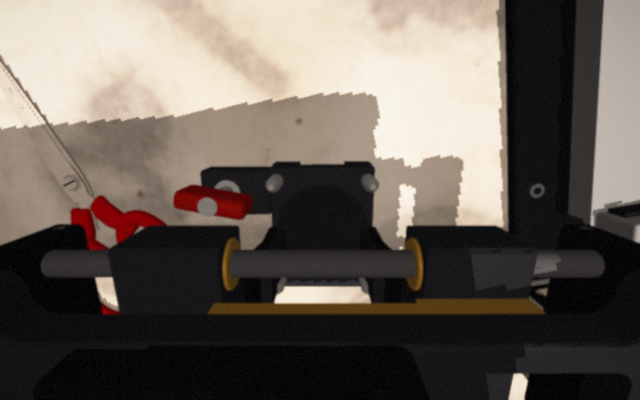

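```bash
python3 - <<'E'
from fit import *
a=cv2.imread('pics/w4.png');crop(a,160,140,420,320,3,'pics/w4a.png')
W=info('wrist')
c=np.array([.4468,-.0307,0]);R=Rz(-.24)
for n,P in dict(nest=(0,0,26),postpp=(26,30,45),postmp=(-26,30,45),postpm=(26,-30,45),postmm=(-26,-30,45),knob=(-56,22,52.5)).items(): print(n,proj(None,R@np.array(P)*1e-3+c,W).round(1))
print('tcp',proj(None,np.array(read_state()['ee_pos']),W), 'camera',(-W[2].T@W[3]).round(4))
E
```

```text
nest [[322.  229.3]]
postpp [[373.1 186.3]]
postmp [[270.8 186.4]]
postpm [[368.5 291.5]]
postmm [[275.6 291.6]]
knob [[207.9 205.5]]
tcp [[322.24159949 230.18102357]] camera [0.461  0.0274 0.1914]
```

View pics/w4a.png

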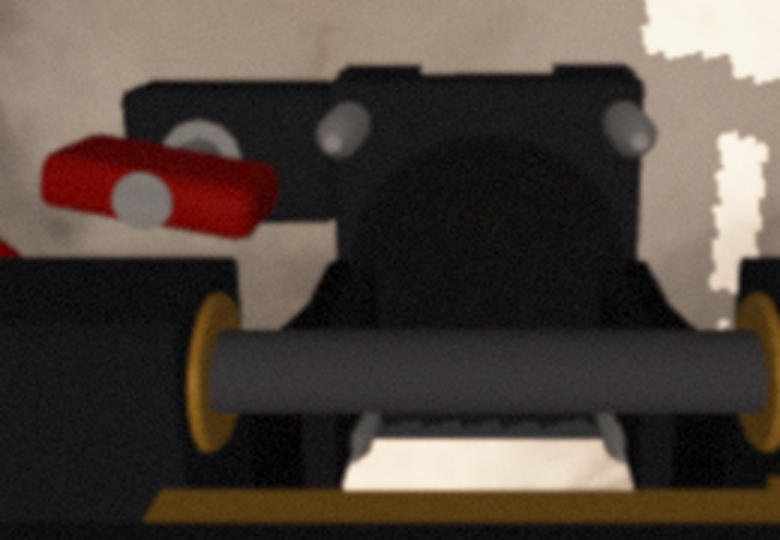

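```bash
python3 - <<'E'
from h import *
S=info('side');a=np.radians(-13.8);ty=np.array([np.cos(a),np.sin(a),0])
p=np.array([.4452,-.038,.0152])
for h in(0,.0187,.031):
  for s in(-1,1):
    u=proj(None,p+[0,0,h]+s*ty*.051,S)[0];print(h,s,((u-[280,130])*4.5).round(0))
E
```

```text
0 -1 [387. 290.]
0 1 [216. 263.]
0.0187 -1 [388. 265.]
0.0187 1 [215. 238.]
0.031 -1 [389. 248.]
0.031 1 [215. 221.]
```

{"name": "arm_command", "arguments": {"increments": [{"dx": 0,"dy": 0,"dz": 0,"spin": 0,"gripper": 100},{"dx": 0,"dy": 0,"dz": 0,"spin": 0,"gripper": 100},{"dx": 0,"dy": 0,"dz": 0,"spin": 0,"gripper": 100},{"dx": 0,"dy": 0,"dz": 0,"spin": 0,"gripper": 100},{"dx": 0,"dy": 0,"dz": 0.002,"spin": 0,"gripper": 100},{"dx": 0,"dy": 0,"dz": 0.002,"spin": 0,"gripper": 100},{"dx": 0,"dy": 0,"dz": 0,"spin": 0,"gripper": 100},{"dx": 0,"dy": 0,"dz": 0,"spin": 0,"gripper": 100}]}}

```text
time: 5.55
ee_pos: [0.4451, -0.0385, 0.0018]
eef_rot: [0.787, 0.617, -0.0, -0.0]
ft_force: [0.1, -0.3, 0.8]
width: 0.0867
```

```bash
python3 - <<'E'
from h import *
st()
a=cams.camera('side')[:,:,::-1];crop(a,310,150,390,220,9,'pics/s4.png');st()
S=info('side');b=np.radians(psi());ty=np.array([np.cos(b),np.sin(b),0])
p=np.array(read_state()['ee_pos'])
for h in(0,.0187,.031):
  for s in(-1,1):
    u=proj(None,p+[0,0,h]+s*ty*.051,S)[0];print(h,s,((u-[310,150])*9).round(0))
E
```

```text
5.55 [ 0.4451 -0.0385  0.0018] -13.8 F [ 0.1 -0.3  0.8] T [-0.06  0.1  -0.02] w 0.0867 j [-0.55  0.18  0.58  2.15 -0.13  0.85 -0.13] z [-1.e-04  0.e+00 -1.e+00]
5.6 [ 0.4451 -0.0384  0.0018] -13.8 F [-0.4 -0.3 -0.1] T [-0.05  0.11  0.05] w 0.0874 j [-0.55  0.18  0.58  2.15 -0.13  0.85 -0.13] z [ 1.e-04  1.e-04 -1.e+00]
0 -1 [501. 434.]
0 1 [163. 379.]
0.0187 -1 [504. 384.]
0.0187 1 [162. 331.]
0.031 -1 [506. 351.]
0.031 1 [161. 298.]
```

View pics/s4.png

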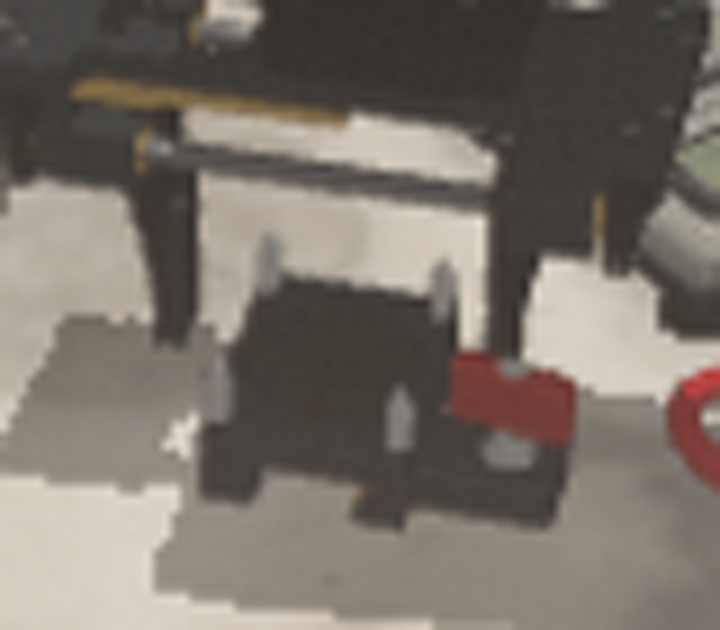

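{"name": "arm_command", "arguments": {"increments": [{"dx": 0,"dy": 0,"dz": 0.002,"spin": 0,"gripper": 100},{"dx": 0,"dy": 0,"dz": 0.002,"spin": 0,"gripper": 100},{"dx": 0,"dy": 0,"dz": 0.002,"spin": 0,"gripper": 100},{"dx": 0,"dy": 0,"dz": 0.002,"spin": 0,"gripper": 100},{"dx": 0,"dy": 0,"dz": 0.001,"spin": 0,"gripper": 100},{"dx": 0,"dy": 0,"dz": 0.001,"spin": 0,"gripper": 100},{"dx": 0,"dy": 0,"dz": 0,"spin": 0,"gripper": 100},{"dx": 0,"dy": 0,"dz": 0,"spin": 0,"gripper": 100}]}}

```text
time: 6.6
ee_pos: [0.4452, -0.0384, -0.0081]
eef_rot: [0.787, 0.617, 0.0, -0.0]
ft_force: [0.5, 0.7, -0.4]
width: 0.0871
```

```bash
python3 - <<'E'
from h import *
st()
a=cams.camera('side')[:,:,::-1];crop(a,310,150,390,220,9,'pics/s5.png')
E
```

```text
6.6 [ 0.4452 -0.0384 -0.0081] -13.8 F [ 0.5  0.7 -0.4] T [-0.08  0.09  0.02] w 0.0871 j [-0.55  0.2   0.57  2.15 -0.15  0.82 -0.12] z [ 2.e-04  1.e-04 -1.e+00]
```

View pics/s5.png

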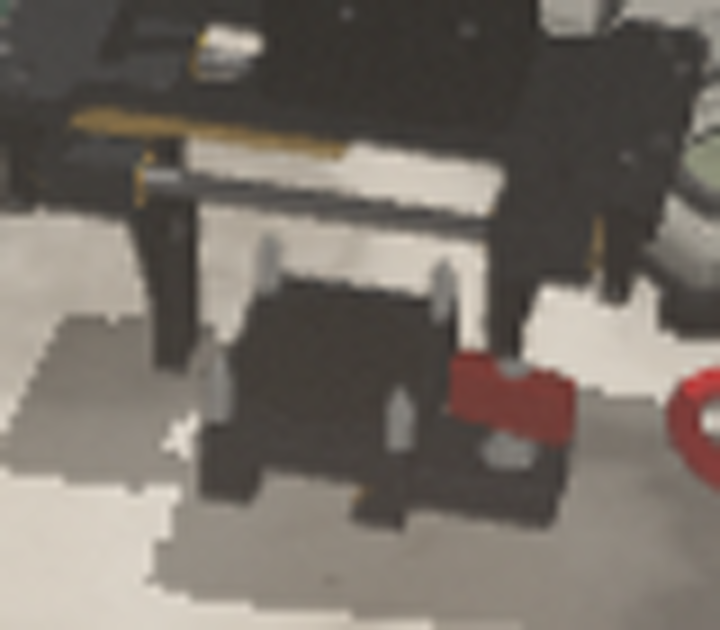

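{"name": "arm_command", "arguments": {"increments": [{"dx": 0,"dy": 0,"dz": 0.002,"spin": 0,"gripper": 100},{"dx": 0,"dy": 0,"dz": 0.002,"spin": 0,"gripper": 100},{"dx": 0,"dy": 0,"dz": 0,"spin": 0,"gripper": 60},{"dx": 0,"dy": 0,"dz": 0,"spin": 0,"gripper": 60},{"dx": 0,"dy": 0,"dz": 0,"spin": 0,"gripper": 60},{"dx": 0,"dy": 0,"dz": 0,"spin": 0,"gripper": 50},{"dx": 0,"dy": 0,"dz": 0,"spin": 0,"gripper": 50},{"dx": 0,"dy": 0,"dz": 0,"spin": 0,"gripper": 50}], "grip_force": 35}}

```text
time: 7.65
ee_pos: [0.4451, -0.0384, -0.0121]
eef_rot: [0.787, 0.617, 0.0, -0.0]
ft_force: [0.1, 0.4, 1.4]
width: 0.0597
```

```bash
python3 - <<'E'
from h import *
st()
E
```

```text
7.65 [ 0.4451 -0.0384 -0.0121] -13.8 F [0.1 0.4 1.4] T [-0.11  0.1   0.02] w 0.0597 j [-0.54  0.21  0.57  2.15 -0.16  0.81 -0.11] z [ 1.e-04  1.e-04 -1.e+00]
```

```bash
python3 - <<'E'
from h import *
plan(.445,-.0384,.08,-13.8,3,(.4451,-.0384,-.0121,-13.8))
plan(.50,.06,.10,-4.3,4,(.4451,-.0384,.08,-13.8))
E
```

```text
0 {'dx': -0.0, 'dy': -0.0, 'dz': -0.0307, 'spin': 0.0}
1 {'dx': -0.0, 'dy': -0.0, 'dz': -0.0307, 'spin': 0.0}
2 {'dx': -0.0, 'dy': -0.0001, 'dz': -0.0307, 'spin': 0.0}
end [ 0.445  -0.0384  0.08  ] -13.8 step 0.0307
0 {'dx': 0.0272, 'dy': 0.0075, 'dz': -0.005, 'spin': -2.4}
1 {'dx': 0.0268, 'dy': 0.0086, 'dz': -0.005, 'spin': -2.4}
2 {'dx': 0.0264, 'dy': 0.0097, 'dz': -0.005, 'spin': -2.3}
3 {'dx': 0.0261, 'dy': 0.0107, 'dz': -0.005, 'spin': -2.4}
end [0.5  0.06 0.1 ] -4.3 step 0.0286
```

{"name": "arm_command", "arguments": {"increments": [{"dx": 0,"dy": 0,"dz": -0.03,"spin": 0,"gripper": 50},{"dx": 0,"dy": 0,"dz": -0.03,"spin": 0,"gripper": 50},{"dx": 0,"dy": 0,"dz": -0.032,"spin": 0,"gripper": 50},{"dx": 0.0272,"dy": 0.0075,"dz": -0.005,"spin": -2.4,"gripper": 50},{"dx": 0.0268,"dy": 0.0086,"dz": -0.005,"spin": -2.4,"gripper": 50},{"dx": 0.0264,"dy": 0.0097,"dz": -0.005,"spin": -2.3,"gripper": 50},{"dx": 0.0261,"dy": 0.0107,"dz": -0.005,"spin": -2.4,"gripper": 50},{"dx": 0,"dy": 0,"dz": 0,"spin": 0,"gripper": 50}]}}

```text
time: 8.65
ee_pos: [0.5003, 0.0632, 0.0989]
eef_rot: [0.731, 0.682, -0.0, -0.0]
ft_force: [-1.5, -1.0, -3.5]
width: 0.0594
```

```bash
python3 - <<'E'
from h import *
import pickle
st()
cams.camera('side');st()
pickle.dump((info('wrist'),read_state()['ee_pos'],psi()),open('w5.pkl','wb'))
a=cams.camera('wrist')[:,:,::-1];cv2.imwrite('pics/w5.png',a);st()
t=cams.camera('top')[:,:,::-1];cv2.imwrite('pics/t5.png',t)
E
```

```text
8.65 [0.5003 0.0632 0.0989] -4.0 F [-1.5 -1.  -3.5] T [-0.15  0.03  0.05] w 0.0594 j [-0.68  0.16  0.51  1.92 -0.09  1.08 -0.21] z [-9.e-04 -1.e-04 -1.e+00]
8.7 [0.4997 0.0615 0.0987] -4.13 F [-0.  -1.1 -3.9] T [-0.18 -0.03  0.04] w 0.0596 j [-0.68  0.15  0.51  1.93 -0.08  1.08 -0.21] z [-1.6e-03 -7.0e-04 -1.0e+00]
8.75 [0.4994 0.0604 0.0987] -4.23 F [-0.   0.1 -3.6] T [-0.22  0.01 -0.02] w 0.0598 j [-0.68  0.15  0.51  1.93 -0.08  1.08 -0.21] z [-1.8e-03 -9.0e-04 -1.0e+00]
```

View pics/w5.png

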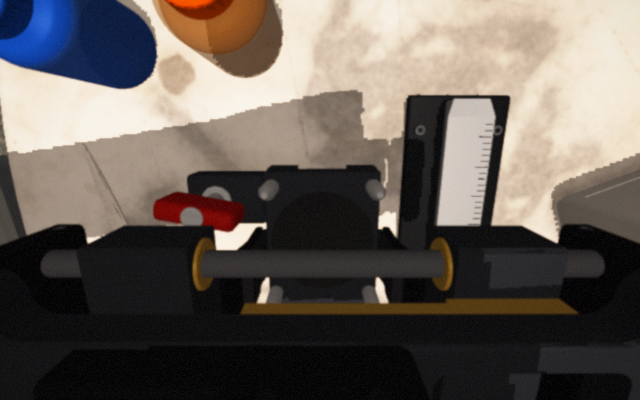

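```bash
python3 - <<'E'
from h import *
a=cv2.imread('pics/w5.png')
crop(a,390,80,530,230,5,'pics/w5a.png');crop(a,140,150,400,310,3,'pics/w5b.png')
E
```

```text
(no output)
```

View pics/w5a.png

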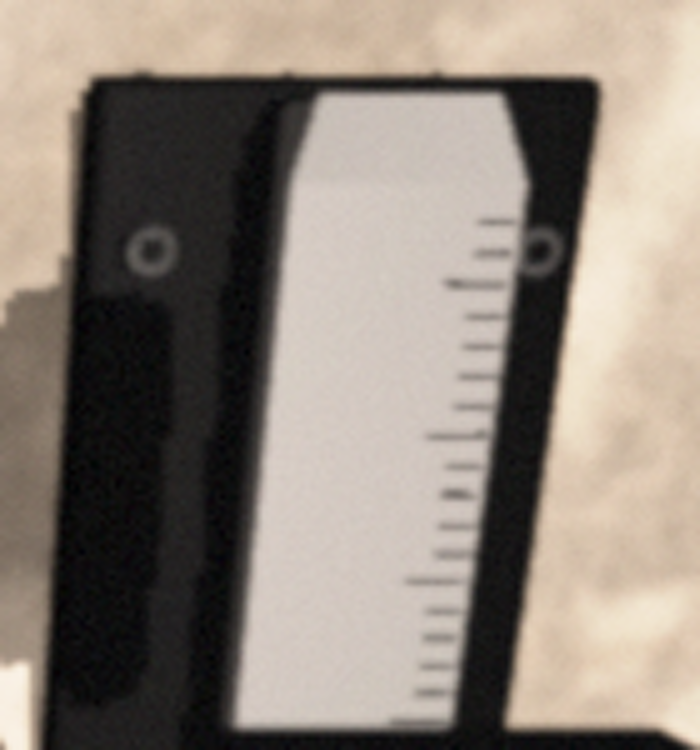

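View pics/w5b.png

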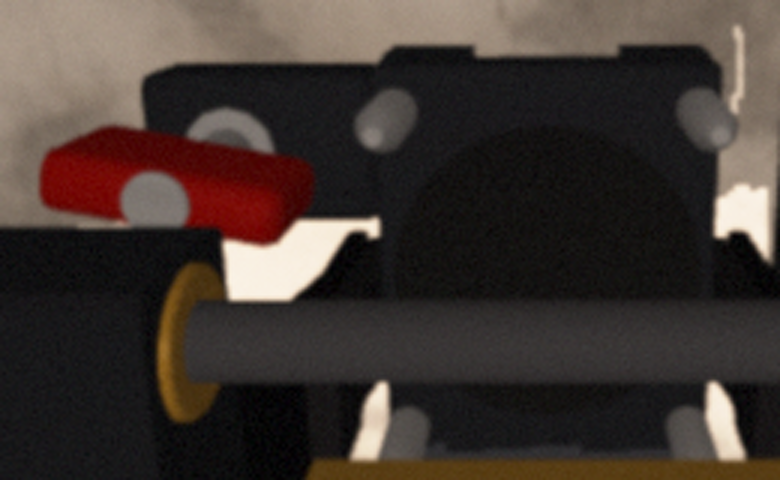

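```bash
python3 - <<'E'
from fit import *
import pickle
W,ee,ps=pickle.load(open('w5.pkl','rb'))
e=lambda x,y:np.array((390+x/5-.4,80+y/5-.4))
b=lambda x,y:np.array((140+x/3-.33,150+y/3-.33))
m=1e-3
O=[(e(290,185),(-19,86,38)),(e(530,185),(19,86,38)),(e(318,93),(-14.5,100,35)),(e(503,93),(14.5,100,35)),(e(92,82),(-45,115,14)),(e(598,82),(45,115,14))]
B,rs=fit([(W,u,np.array(P)*m) for u,P in O],[.614,.03,-.0747]);print('bench',B.round(4),np.degrees(B[2]).round(2));print(rs.tolist())
l=at(None,*e(230,728),.038,W);rr=at(None,*e(456,728),.038,W)
L=at(None,*e(290,185),.038,W);R_=at(None,*e(530,185),.038,W)
for P in(L,R_,l,rr):
    d=P[:2]-B[:2];print('in bench',(Rz(-B[2])[:2,:2]@d).round(4))
print('dir',np.degrees(np.arctan2(-(L-l)[0],(L-l)[1])),np.degrees(np.arctan2(-(R_-rr)[0],(R_-rr)[1])))
zo=ee[2]+.0121
C=[(b(372,137),(-26,30,45)),(b(720,134),(26,30,45)),(b(155,202),(-56,22,52.5)),(b(395,56),(-30,38,26)),(b(715,56),(30,38,26))]
q,rs=fit([(W,u,np.array(P)*m) for u,P in C],[.5,.068,-.07],zo);print('carrier',q.round(4),np.degrees(q[2]).round(2),'tool',ee.round(4),ps);print(rs.tolist())
a=np.radians(ps);d=q[:2]-ee[:2];print('offset tool x,y',d@[-np.sin(a),np.cos(a)],d@[np.cos(a),np.sin(a)])
E
```

```text
bench [ 0.6217  0.0412 -0.0397] -2.28
[[0.1, 1.3], [-0.8, -0.2], [-0.1, 1.6], [-1.1, 0.5], [0.5, -11.2], [3.8, -14.7]]
in bench [-0.0192  0.087 ]
in bench [0.0196 0.0858]
in bench [-0.023  -0.0054]
in bench [ 0.0172 -0.0067]
dir -4.609603091543066 -3.815620374798649
carrier [ 0.5001  0.0696 -0.0644] -3.69 tool [0.4997 0.0615 0.0987] -4.132140809227603
[[-0.1, -1.0], [-0.4, -0.8], [0.6, -0.2], [-9.3, 2.1], [2.8, 1.2]]
offset tool x,y 0.008155317740309585 -0.00016850430972280346
```

```bash
python3 - <<'E'
from fit import *
import pickle
W,ee,ps=pickle.load(open('w5.pkl','rb'))
e=lambda x,y:np.array((390+x/5-.4,80+y/5-.4))
m=1e-3
O=[(e(290,185),(-19,86,38)),(e(530,185),(19,86,38)),(e(318,93),(-14.5,100,35)),(e(503,93),(14.5,100,35))]
def res(q):
    r=[]
    for u,P in O+[(e(230,728),(-19,q[3]*1e3,38)),(e(456,728),(19,q[3]*1e3,38)),(e(92,82),(-45,q[4]*1e3,14)),(e(598,82),(45,q[4]*1e3,14))]:
        r+=list(proj(None,Rz(q[2])@(np.array(P)*m)+[q[0],q[1],0],W)[0]-u)
    return np.array(r)
s=least_squares(res,[.62,.04,-.07,-.005,.104],loss='soft_l1');q=s.x
print(q.round(4),np.degrees(q[2]),res(q).reshape(-1,2).round(1).tolist())
# top camera check of same with t5/top0
T=info('top');f=lambda x,y:np.array((310+x/4-.375,130+y/4-.375))
for P in[(-45,q[4]*1e3,14),(45,q[4]*1e3,14),(-14.5,100,35),(14.5,100,35)]:
    u=proj(None,Rz(q[2])@(np.array(P)*m)+[q[0],q[1],0],T)[0];print(P,((u-[310,130])*4).round(1))
a=np.radians(ps)
y=Rz(q[2])[:2,1]
print('x of rail axis vs world: carrier start', q[:2]+y*.160)
E
```

```text
[ 0.6191  0.042  -0.0684 -0.0067  0.1037] -3.919253487960059 [[-0.0, -0.2], [-1.1, -0.3], [0.2, 0.2], [-0.9, 0.1], [1.2, 0.1], [-1.2, -0.1], [0.4, 0.2], [2.3, -0.0]]
(-45, np.float64(103.68211072656955), 14) [ 40.2 196. ]
(45, np.float64(103.68211072656955), 14) [47.2 77.9]
(-14.5, 100, 35) [ 47.9 149.7]
(14.5, 100, 35) [ 50.2 111.1]
x of rail axis vs world: carrier start [0.63000349 0.20162655]
```

```bash
python3 - <<'E'
from h import *
st()
plan(.6293,.1916,.0987,-4.1,5)
E
```

```text
8.8 [0.4993 0.0598 0.0989] -4.3 F [-0.8 -0.1 -3.2] T [-0.1   0.03 -0.01] w 0.0596 j [-0.68  0.15  0.51  1.93 -0.08  1.08 -0.21] z [-1.6e-03 -7.0e-04 -1.0e+00]
0 {'dx': 0.0282, 'dy': 0.0239, 'dz': 0.0, 'spin': -0.0}
1 {'dx': 0.0282, 'dy': 0.024, 'dz': 0.0, 'spin': -0.0}
2 {'dx': 0.0283, 'dy': 0.0239, 'dz': 0.0001, 'spin': -0.1}
3 {'dx': 0.0282, 'dy': 0.024, 'dz': 0.0, 'spin': -0.0}
4 {'dx': 0.0282, 'dy': 0.024, 'dz': 0.0001, 'spin': -0.1}
end [0.6293 0.1916 0.0987] -4.1 step 0.037
```

{"name": "arm_command", "arguments": {"increments": [{"dx": 0.028,"dy": 0.024,"dz": 0,"spin": 0,"gripper": 50},{"dx": 0.028,"dy": 0.024,"dz": 0,"spin": 0,"gripper": 50},{"dx": 0.028,"dy": 0.024,"dz": 0,"spin": -0.1,"gripper": 50},{"dx": 0.028,"dy": 0.024,"dz": 0,"spin": 0,"gripper": 50},{"dx": 0.029,"dy": 0.0238,"dz": 0.01,"spin": -0.1,"gripper": 50},{"dx": 0,"dy": 0,"dz": 0.03,"spin": 0,"gripper": 50},{"dx": 0,"dy": 0,"dz": 0.03,"spin": 0,"gripper": 50},{"dx": 0,"dy": 0,"dz": 0.015,"spin": 0,"gripper": 50}]}}

```text
time: 9.8
ee_pos: [0.6286, 0.1907, 0.0126]
eef_rot: [0.732, 0.681, -0.001, -0.001]
ft_force: [-0.4, -0.4, -2.7]
width: 0.0592
```

```bash
python3 - <<'E'
from h import *
st()
t=cams.camera('top')[:,:,::-1];st()
t=cams.camera('top')[:,:,::-1];cv2.imwrite('pics/t6.png',t);st()
s=cams.camera('side')[:,:,::-1];cv2.imwrite('pics/s6.png',s)
crop(t,270,110,410,220,5,'pics/t6a.png')
crop(s,220,150,350,270,5,'pics/s6a.png')
E
```

```text
9.8 [0.6286 0.1907 0.0126] -4.14 F [-0.4 -0.4 -2.7] T [-0.15  0.05  0.  ] w 0.0592 j [-0.68  0.59  0.42  1.58 -0.27  1.04 -0.25] z [-0.0029 -0.0013 -1.    ]
9.85 [0.6281 0.1907 0.0114] -4.14 F [-1.   1.1 -4.7] T [-0.17  0.15  0.03] w 0.0596 j [-0.68  0.59  0.42  1.58 -0.27  1.04 -0.25] z [-0.0039 -0.0017 -1.    ]
9.9 [0.6287 0.1909 0.0131] -4.13 F [-0.3 -0.7 -2.9] T [-0.08  0.03 -0.03] w 0.0598 j [-0.68  0.59  0.42  1.58 -0.27  1.04 -0.25] z [-0.0029 -0.0012 -1.    ]
```

View pics/t6a.png

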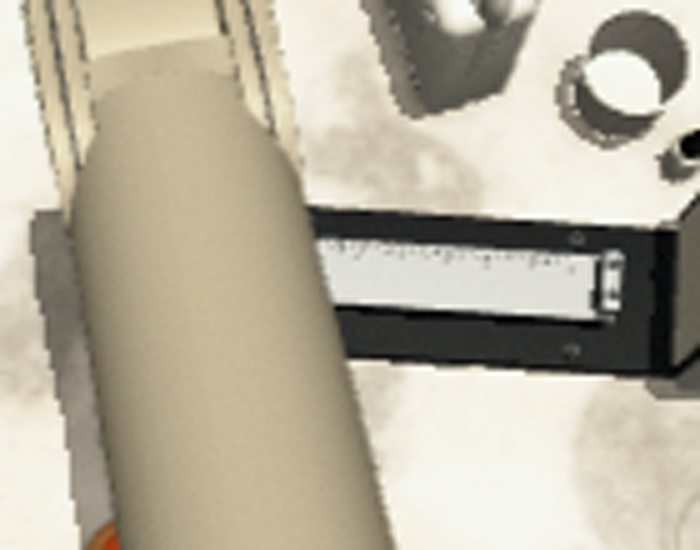

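View pics/s6a.png

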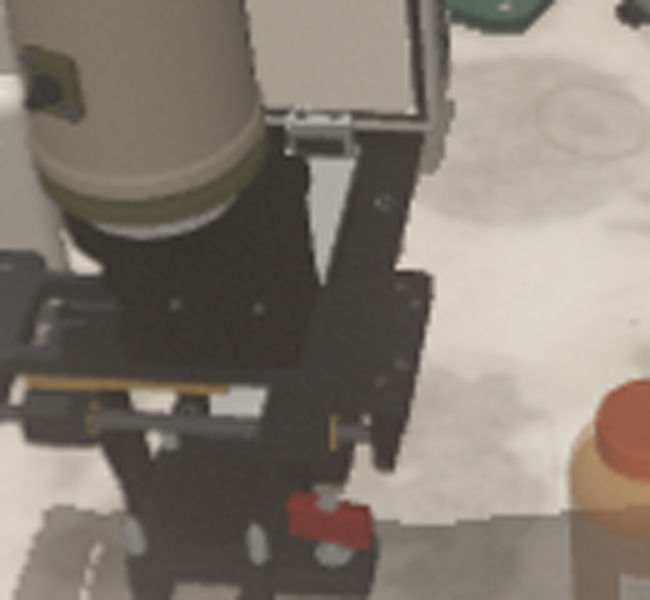

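{"name": "arm_command", "arguments": {"increments": [{"dx": -0.006,"dy": 0.0008,"dz": 0,"spin": 0,"gripper": 50},{"dx": -0.006,"dy": 0,"dz": 0,"spin": 0,"gripper": 50},{"dx": -0.006,"dy": 0,"dz": 0,"spin": 0,"gripper": 50},{"dx": -0.005,"dy": 0,"dz": 0,"spin": 0,"gripper": 50},{"dx": -0.005,"dy": 0,"dz": 0,"spin": 0,"gripper": 50},{"dx": -0.004,"dy": 0,"dz": 0,"spin": 0,"gripper": 50},{"dx": -0.004,"dy": 0,"dz": 0,"spin": 0,"gripper": 50},{"dx": -0.003,"dy": 0,"dz": 0,"spin": 0,"gripper": 50}]}}

```text
time: 10.95
ee_pos: [0.6266, 0.1537, 0.0141]
eef_rot: [0.732, 0.682, -0.001, -0.001]
ft_force: [-3.3, 3.1, -5.4]
width: 0.0597
```

```bash
python3 - <<'E'
from h import *
st()
s=cams.camera('side')[:,:,::-1];crop(s,220,130,350,250,5,'pics/s7a.png')
t=cams.camera('wrist')[:,:,::-1];cv2.imwrite('pics/w7.png',t);st()
E
```

```text
10.95 [0.6266 0.1537 0.0141] -4.05 F [-3.3  3.1 -5.4] T [ 0.82  0.78 -0.16] w 0.0597 j [-0.63  0.56  0.43  1.61 -0.27  1.03 -0.19] z [-2.4e-03  9.0e-04 -1.0e+00]
11.05 [0.6266 0.1532 0.0141] -4.08 F [-5.3  2.4 -6.1] T [ 0.49  0.95 -0.16] w 0.0599 j [-0.63  0.56  0.43  1.61 -0.27  1.03 -0.19] z [-2.5e-03  5.0e-04 -1.0e+00]
```

View pics/s7a.png

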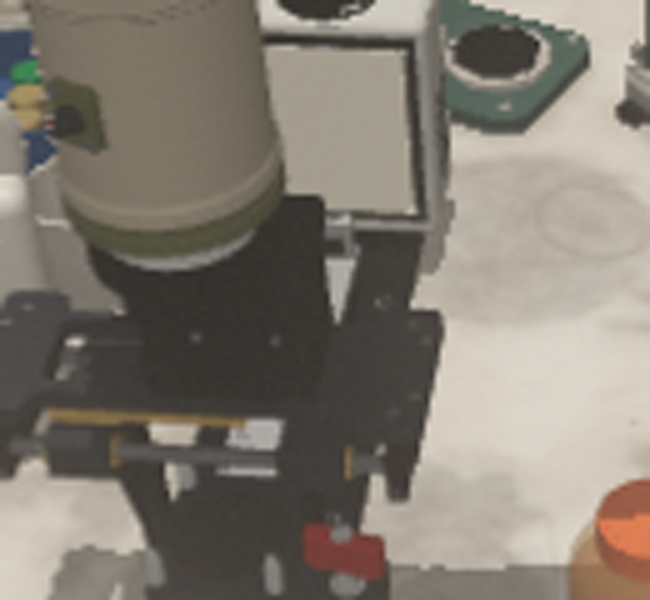

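View pics/w7.png

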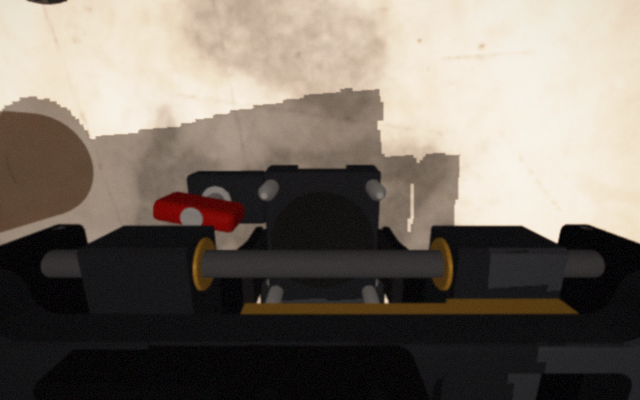

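{"name": "arm_command", "arguments": {"increments": [{"dx": -0.004,"dy": -0.0006,"dz": 0.0005,"spin": 0,"gripper": 50},{"dx": -0.005,"dy": 0,"dz": 0,"spin": 0,"gripper": 50},{"dx": -0.006,"dy": 0,"dz": 0,"spin": 0,"gripper": 50},{"dx": -0.006,"dy": 0,"dz": 0,"spin": 0,"gripper": 50},{"dx": -0.006,"dy": 0,"dz": 0,"spin": 0,"gripper": 50},{"dx": -0.006,"dy": 0,"dz": 0,"spin": 0,"gripper": 50},{"dx": -0.006,"dy": 0,"dz": 0,"spin": 0,"gripper": 50},{"dx": -0.006,"dy": 0,"dz": 0,"spin": 0,"gripper": 50}]}}

```text
time: 12.05
ee_pos: [0.6235, 0.1089, 0.0139]
eef_rot: [0.732, 0.682, 0.0, -0.001]
ft_force: [-2.0, 7.5, -8.5]
width: 0.0599
```

```bash
python3 - <<'E'
from h import *
st()
t=cams.camera('wrist')[:,:,::-1];cv2.imwrite('pics/w8.png',t);st()
E
```

```text
12.05 [0.6235 0.1089 0.0139] -4.06 F [-2.   7.5 -8.5] T [ 1.53  0.6  -0.22] w 0.0599 j [-0.58  0.54  0.44  1.65 -0.26  1.01 -0.12] z [-0.001   0.0015 -1.    ]
12.1 [0.6234 0.1078 0.0139] -4.11 F [-2.7  4.  -7.2] T [ 1.04  0.79 -0.18] w 0.0601 j [-0.58  0.54  0.44  1.65 -0.26  1.01 -0.12] z [-1.2e-03  8.0e-04 -1.0e+00]
```

View pics/w8.png

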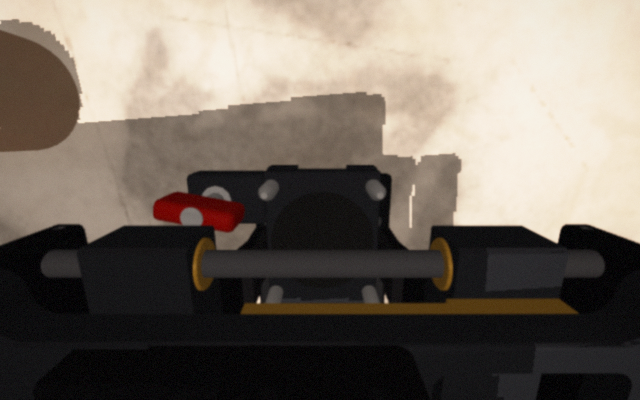

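{"name": "arm_command", "arguments": {"increments": [{"dx": -0.007,"dy": -0.0003,"dz": 0.0006,"spin": 0,"gripper": 50},{"dx": -0.009,"dy": 0,"dz": 0,"spin": 0,"gripper": 50},{"dx": -0.01,"dy": 0,"dz": 0,"spin": 0,"gripper": 50},{"dx": -0.01,"dy": 0,"dz": 0,"spin": 0,"gripper": 50},{"dx": -0.01,"dy": 0,"dz": 0,"spin": 0,"gripper": 50},{"dx": -0.01,"dy": 0,"dz": 0,"spin": 0,"gripper": 50},{"dx": -0.01,"dy": 0,"dz": 0,"spin": 0,"gripper": 50},{"dx": -0.01,"dy": 0,"dz": 0,"spin": 0,"gripper": 50}]}}

```text
time: 13.1
ee_pos: [0.618, 0.0311, 0.0136]
eef_rot: [0.732, 0.681, -0.0, -0.0]
ft_force: [-3.7, 4.0, -5.4]
width: 0.0595
```

```bash
python3 - <<'E'
from h import *
st()
E
```

```text
13.1 [0.618  0.0311 0.0136] -4.13 F [-3.7  4.  -5.4] T [ 0.68  0.85 -0.16] w 0.0595 j [-0.48  0.52  0.46  1.69 -0.26  1.   -0.  ] z [-6.e-04  0.e+00 -1.e+00]
```

{"name": "arm_command", "arguments": {"increments": [{"dx": -0.009,"dy": -0.0003,"dz": 0.0003,"spin": 0,"gripper": 50},{"dx": -0.009,"dy": 0,"dz": 0,"spin": 0,"gripper": 50},{"dx": -0.008,"dy": 0,"dz": 0,"spin": 0,"gripper": 50},{"dx": -0.007,"dy": 0,"dz": 0,"spin": 0,"gripper": 50},{"dx": -0.006,"dy": 0,"dz": 0,"spin": 0,"gripper": 50},{"dx": -0.005,"dy": 0,"dz": 0,"spin": 0,"gripper": 50},{"dx": -0.004,"dy": 0,"dz": 0,"spin": 0,"gripper": 50},{"dx": -0.003,"dy": 0,"dz": 0,"spin": 0,"gripper": 50}]}}

```text
time: 14.1
ee_pos: [0.6144, -0.0189, 0.0134]
eef_rot: [0.732, 0.681, 0.0, -0.0]
ft_force: [-2.6, 2.8, -5.0]
width: 0.0593
```

```bash
python3 - <<'E'
from h import *
st()
s=cams.camera('side')[:,:,::-1];crop(s,230,100,350,220,5,'pics/s9.png')
t=cams.camera('top')[:,:,::-1];crop(t,310,110,450,220,5,'pics/t9.png');st()
E
```

```text
14.1 [ 0.6144 -0.0189  0.0134] -4.1 F [-2.6  2.8 -5. ] T [ 0.52  0.68 -0.15] w 0.0593 j [-0.41  0.51  0.47  1.7  -0.27  0.99  0.08] z [-0.e+00  1.e-04 -1.e+00]
14.2 [ 0.6144 -0.0194  0.0134] -4.12 F [-2.4  0.9 -4.6] T [ 0.08  0.72 -0.12] w 0.0596 j [-0.41  0.51  0.47  1.7  -0.27  0.99  0.08] z [-0.e+00 -4.e-04 -1.e+00]
```

View pics/s9.png

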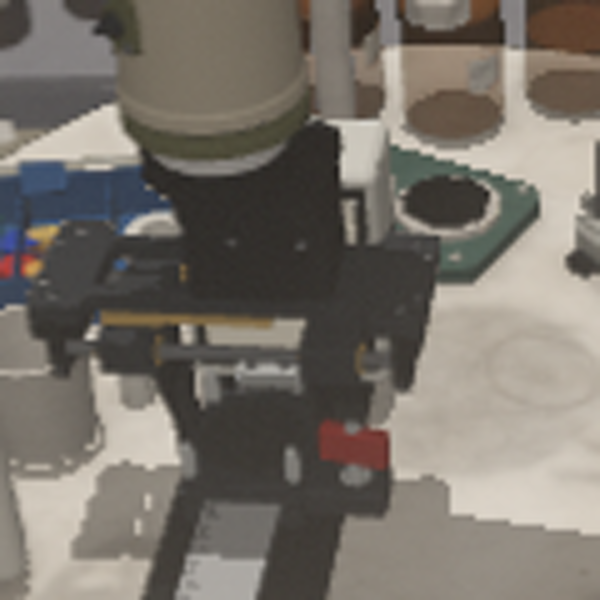

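View pics/t9.png

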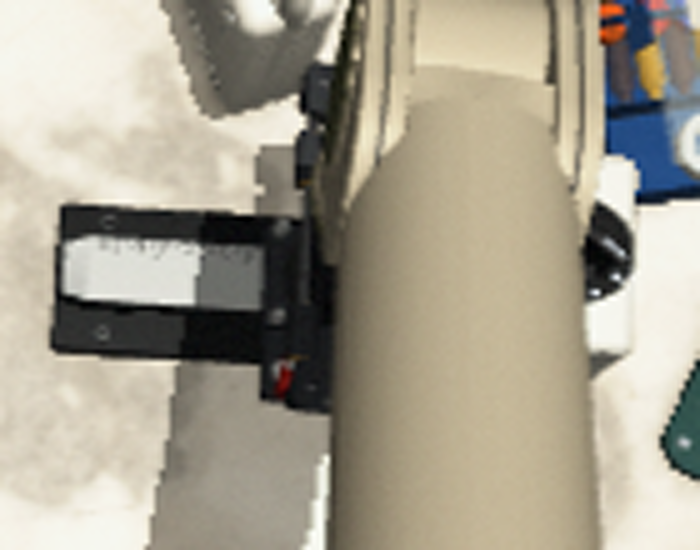

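{"name": "arm_command", "arguments": {"increments": [{"dx": -0.001,"dy": 0,"dz": 0.0002,"spin": 0,"gripper": 50},{"dx": -0.001,"dy": 0,"dz": 0,"spin": 0,"gripper": 50},{"dx": -0.001,"dy": 0,"dz": 0,"spin": 0,"gripper": 50},{"dx": -0.001,"dy": 0,"dz": 0,"spin": 0,"gripper": 50},{"dx": -0.001,"dy": 0,"dz": 0,"spin": 0,"gripper": 50},{"dx": -0.001,"dy": 0,"dz": 0,"spin": 0,"gripper": 50},{"dx": -0.001,"dy": 0,"dz": 0,"spin": 0,"gripper": 50},{"dx": 0,"dy": 0,"dz": 0,"spin": 0,"gripper": 50}]}}

```text
time: 15.2
ee_pos: [0.6143, -0.0205, 0.0133]
eef_rot: [0.731, 0.683, 0.002, -0.002]
ft_force: [-3.4, 15.1, -3.2]
width: 0.0597
```

```bash
python3 - <<'E'
from h import *
st()
E
```

```text
15.2 [ 0.6143 -0.0205  0.0133] -3.89 F [-3.4 15.1 -3.2] T [ 3.23  0.73 -0.3 ] w 0.0597 j [-0.41  0.51  0.47  1.7  -0.27  0.99  0.1 ] z [ 2.0e-04  5.4e-03 -1.0e+00]
```

{"name": "arm_command", "arguments": {"increments": [{"dx": 0.001,"dy": 0,"dz": 0,"spin": 0,"gripper": 50},{"dx": 0.0015,"dy": 0,"dz": 0,"spin": 0,"gripper": 55},{"dx": 0,"dy": 0,"dz": 0,"spin": 0,"gripper": 75},{"dx": 0,"dy": 0,"dz": 0,"spin": 0,"gripper": 95},{"dx": 0,"dy": 0,"dz": 0,"spin": 0,"gripper": 100},{"dx": 0,"dy": 0,"dz": -0.03,"spin": 0,"gripper": 100},{"dx": 0,"dy": 0,"dz": -0.04,"spin": 0,"gripper": 100},{"dx": 0,"dy": 0,"dz": -0.03,"spin": 0,"gripper": 60}]}}

```text
time: 16.2
ee_pos: [0.6148, -0.0238, 0.1152]
eef_rot: [0.732, 0.681, 0.001, 0.001]
ft_force: [0.0, 0.8, 0.4]
width: 0.0823
```

```bash
python3 - <<'E'
from h import *
import pickle
st()
cams.camera('side')
pickle.dump((info('wrist'),read_state()['ee_pos'],psi()),open('w10.pkl','wb'))
t=cams.camera('wrist')[:,:,::-1];cv2.imwrite('pics/w10.png',t);st();crop(t,200,100,420,320,2.7,'pics/w10a.png')
E
```

```text
16.2 [ 0.6148 -0.0238  0.1152] -4.13 F [0.  0.8 0.4] T [-0.07  0.12 -0.03] w 0.0823 j [-0.44  0.39  0.52  1.62 -0.21  1.18  0.05] z [ 1.9e-03 -2.0e-04 -1.0e+00]
16.3 [ 0.6165 -0.0239  0.1172] -4.14 F [-0.5  0.3 -0.4] T [-0.08  0.05  0.01] w 0.0761 j [-0.44  0.39  0.52  1.62 -0.21  1.18  0.05] z [ 6.4e-03  5.0e-04 -1.0e+00]
```

View pics/w10a.png

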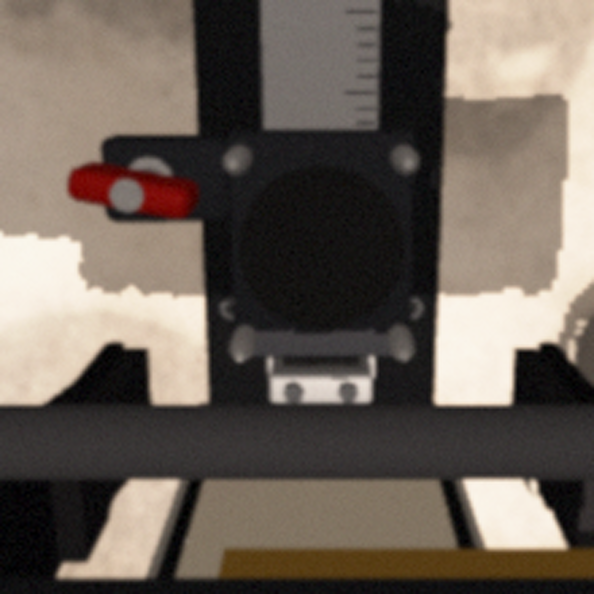

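```bash
python3 - <<'E'
from fit import *
import pickle
W,ee,ps=pickle.load(open('w10.pkl','rb'))
b=lambda x,y:np.array((200+x/2.7-.3,100+y/2.7-.3))
m=1e-3
C=[(b(237,160),(-26,30,44)),(b(405,158),(26,30,44)),(b(243,342),(-26,-30,44)),(b(401,340),(26,-30,44)),(b(325,247),(0,0,26)),(b(127,195),(-56,22,52.5))]
q,rs=fit([(W,u,np.array(P)*m) for u,P in C],[.61,-.01,-.07],.024);print('carrier',q.round(4),np.degrees(q[2]).round(2));print(rs.tolist())
A=at(None,*b(83,181),.0765,W);Bq=at(None,*b(187,196),.0765,W);print('bar',A.round(4),Bq.round(4),np.degrees(np.arctan2(Bq[1]-A[1],Bq[0]-A[0])),'mid',(A+Bq)/2)
k=q[:2]+Rz(q[2])[:2,:2]@[-.056,.022];print('knob fit',k)
c2=np.array([.6143,-.0205])+.008*np.array([.0712,.997]);print('carrier by tcp',c2,'knob',c2+Rz(np.radians(-4.08))[:2,:2]@[-.056,.022])
E
```

```text
carrier [ 0.6154 -0.0114 -0.053 ] -3.04
[[-1.5, 0.0], [1.0, -0.5], [-0.2, 3.2], [2.1, 2.7], [-0.9, -1.0], [0.1, -0.7]]
bar [0.5484 0.018  0.0765] [0.5778 0.0115 0.0765] -12.545191846106349 mid [0.56307686 0.0147666  0.0765    ]
knob fit [0.56063964 0.01358201]
carrier by tcp [ 0.6148696 -0.012524 ] knob [0.56057681 0.0134046 ]
```

```bash
python3 - <<'E'
from h import *
st()
plan(.5606,.0134,.085,77.5,8,(.6155,-.0238,.1165,-4.1))
E
```

```text
16.3 [ 0.6165 -0.0239  0.1172] -4.14 F [-0.5  0.3 -0.4] T [-0.08  0.05  0.01] w 0.0761 j [-0.44  0.39  0.52  1.62 -0.21  1.18  0.05] z [ 6.4e-03  5.0e-04 -1.0e+00]
0 {'dx': 0.0041, 'dy': -0.0072, 'dz': 0.0039, 'spin': -10.2}
1 {'dx': 0.0054, 'dy': -0.0063, 'dz': 0.0039, 'spin': -10.2}
2 {'dx': 0.0064, 'dy': -0.0053, 'dz': 0.0039, 'spin': -10.2}
3 {'dx': 0.0072, 'dy': -0.0041, 'dz': 0.004, 'spin': -10.2}
4 {'dx': 0.0078, 'dy': -0.0027, 'dz': 0.0039, 'spin': -10.2}
5 {'dx': 0.0082, 'dy': -0.0013, 'dz': 0.004, 'spin': -10.2}
6 {'dx': 0.0083, 'dy': 0.0002, 'dz': 0.0039, 'spin': -10.2}
7 {'dx': 0.0081, 'dy': 0.0017, 'dz': 0.004, 'spin': -10.2}
end [0.5606 0.0134 0.085 ] 77.5 step 0.0092
```

{"name": "arm_command", "arguments": {"increments": [{"dx": 0.0041,"dy": -0.0072,"dz": 0.001,"spin": -10.2,"gripper": 40},{"dx": 0.0054,"dy": -0.0063,"dz": 0.001,"spin": -10.2,"gripper": 40},{"dx": 0.0064,"dy": -0.0053,"dz": 0.001,"spin": -10.2,"gripper": 40},{"dx": 0.0072,"dy": -0.0041,"dz": 0.002,"spin": -10.2,"gripper": 40},{"dx": 0.0078,"dy": -0.0027,"dz": 0.002,"spin": -10.2,"gripper": 40},{"dx": 0.0082,"dy": -0.0013,"dz": 0.005,"spin": -10.2,"gripper": 40},{"dx": 0.0083,"dy": 0.0002,"dz": 0.01,"spin": -10.2,"gripper": 40},{"dx": 0.0081,"dy": 0.0017,"dz": 0.01,"spin": -10.2,"gripper": 40}]}}

```text
time: 17.3
ee_pos: [0.5589, 0.0138, 0.0805]
eef_rot: [0.106, 0.994, -0.0, -0.0]
ft_force: [-0.6, 1.1, 0.1]
width: 0.035
```

```bash
python3 - <<'E'
from h import *
st()
cams.camera('side');cams.camera('side')
s=cams.camera('side')[:,:,::-1];crop(s,240,100,370,220,5,'pics/s11.png')
t=cams.camera('wrist')[:,:,::-1];cv2.imwrite('pics/w11.png',t);st()
E
```

```text
17.3 [0.5589 0.0138 0.0805] 77.81 F [-0.6  1.1  0.1] T [0.01 0.02 0.02] w 0.035 j [-0.34  0.29  0.27  1.79 -0.09  1.07  1.32] z [-1.e-04 -1.e-04 -1.e+00]
17.5 [0.5593 0.0137 0.0812] 77.24 F [-0.2 -0.3  0.5] T [ 0.   -0.04  0.04] w 0.0344 j [-0.34  0.29  0.27  1.79 -0.09  1.07  1.31] z [-1.e-04  0.e+00 -1.e+00]
```

View pics/s11.png

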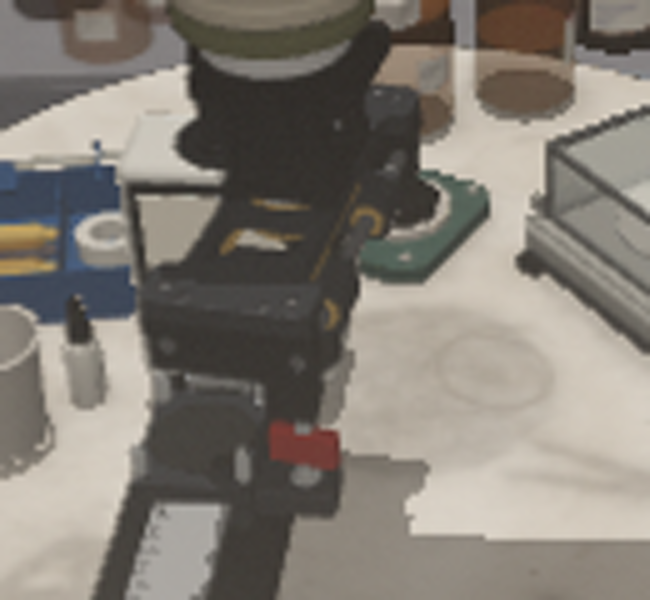

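View pics/w11.png

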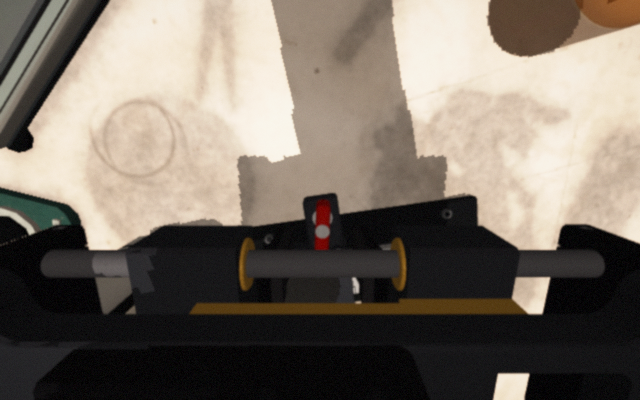

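{"name": "arm_command", "arguments": {"increments": [{"dx": -0.0013,"dy": 0,"dz": 0.01,"spin": 0,"gripper": 40},{"dx": 0,"dy": 0,"dz": 0.01,"spin": 0,"gripper": 40},{"dx": 0,"dy": 0,"dz": 0.01,"spin": 0,"gripper": 40},{"dx": 0,"dy": 0,"dz": 0.008,"spin": 0,"gripper": 40},{"dx": 0,"dy": 0,"dz": 0.004,"spin": 0,"gripper": 40},{"dx": 0,"dy": 0,"dz": 0,"spin": 0,"gripper": 40},{"dx": 0,"dy": 0,"dz": 0,"spin": 0,"gripper": 5},{"dx": 0,"dy": 0,"dz": 0,"spin": 0,"gripper": 5}], "grip_force": 45}}

```text
time: 18.5
ee_pos: [0.5608, 0.0137, 0.0396]
eef_rot: [0.109, 0.994, 0.0, 0.0]
ft_force: [-0.5, 0.4, -0.5]
width: 0.022
```

```bash
python3 - <<'E'
from h import *
st()
s=cams.camera('side')[:,:,::-1];crop(s,260,140,350,210,7,'pics/s12.png')
t=cams.camera('wrist')[:,:,::-1];crop(t,220,180,420,320,3,'pics/w12.png');st()
E
```

```text
18.5 [0.5608 0.0137 0.0396] 77.5 F [-0.5  0.4 -0.5] T [ 0.    0.02 -0.  ] w 0.022 j [-0.33  0.34  0.26  1.82 -0.1   0.99  1.33] z [ 6.e-04  2.e-04 -1.e+00]
18.6 [0.5607 0.0138 0.0395] 77.5 F [ 0.5 -0.2 -0.2] T [ 0.01 -0.01 -0.02] w 0.0145 j [-0.33  0.34  0.26  1.82 -0.1   0.99  1.33] z [ 4.e-04  2.e-04 -1.e+00]
```

View pics/s12.png

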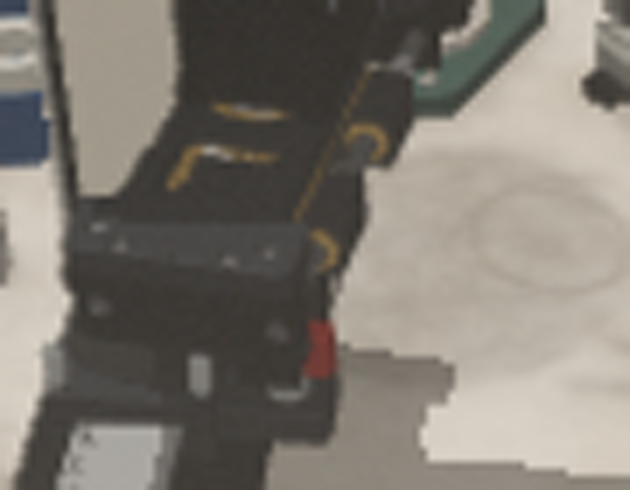

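View pics/w12.png

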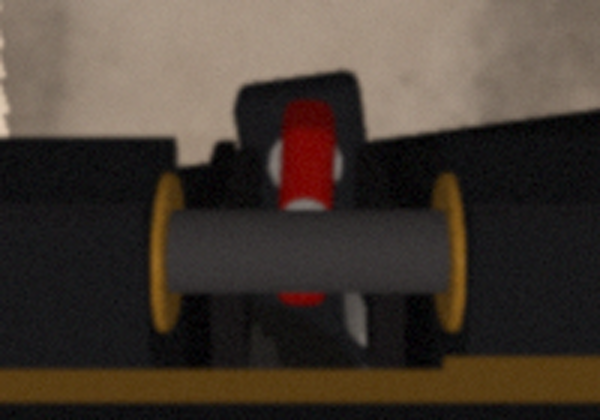

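{"name": "arm_command", "arguments": {"increments": [{"dx": 0,"dy": 0,"dz": 0,"spin": 0,"gripper": 5},{"dx": 0,"dy": 0,"dz": 0,"spin": 0,"gripper": 5},{"dx": 0,"dy": 0,"dz": 0,"spin": 2,"gripper": 5},{"dx": 0,"dy": 0,"dz": 0,"spin": 6,"gripper": 5},{"dx": 0,"dy": 0,"dz": 0,"spin": 8,"gripper": 5},{"dx": 0,"dy": 0,"dz": 0,"spin": 8,"gripper": 5},{"dx": 0,"dy": 0,"dz": 0,"spin": 8,"gripper": 5},{"dx": 0,"dy": 0,"dz": 0,"spin": 8,"gripper": 5}]}}

```text
time: 19.6
ee_pos: [0.5599, 0.0142, 0.0393]
eef_rot: [0.445, 0.896, -0.0, -0.001]
ft_force: [-5.2, 1.1, 6.5]
width: 0.01
```

```bash
python3 - <<'E'
from h import *
st()
E
```

```text
19.6 [0.5599 0.0142 0.0393] 37.18 F [-5.2  1.1  6.5] T [0.18 1.11 0.09] w 0.01 j [-0.43  0.35  0.38  1.83 -0.15  0.99  0.67] z [-1.4e-03  6.0e-04 -1.0e+00]
```

{"name": "arm_command", "arguments": {"increments": [{"dx": 0,"dy": 0,"dz": 0,"spin": 6,"gripper": 5},{"dx": 0,"dy": 0,"dz": 0,"spin": 6,"gripper": 5},{"dx": 0,"dy": -0.0005,"dz": 0,"spin": 6,"gripper": 5},{"dx": 0,"dy": -0.0005,"dz": 0,"spin": 6,"gripper": 5},{"dx": 0,"dy": 0,"dz": 0,"spin": 5,"gripper": 5},{"dx": 0,"dy": 0,"dz": 0,"spin": 4,"gripper": 5},{"dx": 0,"dy": 0,"dz": 0,"spin": 2,"gripper": 5},{"dx": 0,"dy": 0,"dz": 0,"spin": 0,"gripper": 5}]}}

```text
time: 20.6
ee_pos: [0.5592, 0.0137, 0.0394]
eef_rot: [0.692, 0.722, -0.0, -0.0]
ft_force: [-3.4, 0.8, 5.8]
width: 0.0097
```

```bash
python3 - <<'E'
from h import *
st()
t=cams.camera('wrist')[:,:,::-1];crop(t,220,130,420,330,3,'pics/w13.png');st()
E
```

```text
20.6 [0.5592 0.0137 0.0394] 2.45 F [-3.4  0.8  5.8] T [0.12 0.94 0.16] w 0.0097 j [-0.52  0.36  0.49  1.84 -0.2   0.99  0.1 ] z [-8.e-04  4.e-04 -1.e+00]
20.65 [0.5592 0.0137 0.0394] 2.48 F [-3.3  1.1  6.8] T [0.07 0.89 0.17] w 0.0096 j [-0.52  0.36  0.49  1.84 -0.2   0.99  0.1 ] z [-9.e-04  5.e-04 -1.e+00]
```

View pics/w13.png

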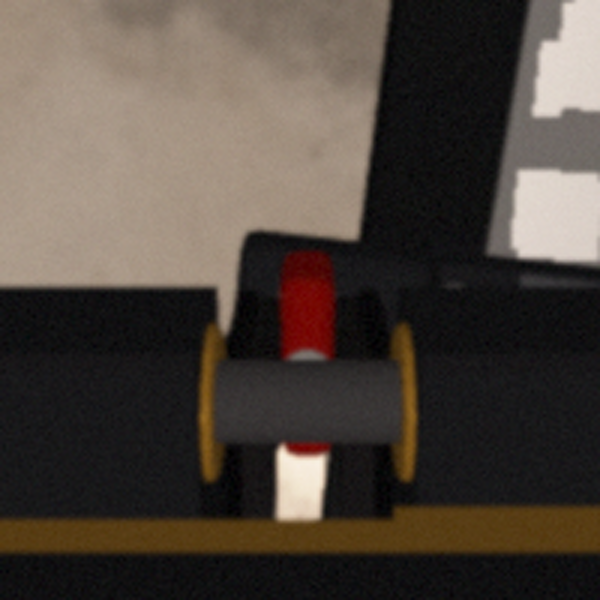

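{"name": "arm_command", "arguments": {"increments": [{"dx": 0,"dy": 0,"dz": 0,"spin": 1.5,"gripper": 5},{"dx": 0,"dy": 0,"dz": 0,"spin": 1,"gripper": 5},{"dx": 0,"dy": 0,"dz": 0,"spin": 0,"gripper": 5},{"dx": 0,"dy": 0,"dz": 0,"spin": 0,"gripper": 20},{"dx": 0,"dy": 0,"dz": 0,"spin": 0,"gripper": 22},{"dx": 0,"dy": 0,"dz": 0,"spin": 0,"gripper": 22},{"dx": 0,"dy": 0,"dz": 0,"spin": 0,"gripper": 22},{"dx": 0,"dy": 0,"dz": 0,"spin": 0,"gripper": 22}]}}

```text
time: 21.65
ee_pos: [0.5596, 0.0133, 0.0392]
eef_rot: [0.707, 0.707, 0.0, -0.0]
ft_force: [0.7, 0.1, -0.6]
width: 0.0191
```

```bash
python3 - <<'E'
from h import *
st()
t=cams.camera('wrist')[:,:,::-1];crop(t,220,130,420,330,3,'pics/w14.png');st()
E
```

```text
21.65 [0.5596 0.0133 0.0392] -0.0 F [ 0.7  0.1 -0.6] T [-0.1   0.03 -0.05] w 0.0191 j [-0.52  0.36  0.5   1.84 -0.2   0.99  0.06] z [ 0.  0. -1.]
21.7 [0.5596 0.0134 0.0392] -0.0 F [-0.6 -1.6  0.3] T [-0.09  0.02 -0.01] w 0.0189 j [-0.52  0.36  0.5   1.84 -0.2   0.99  0.06] z [ 1.e-04  1.e-04 -1.e+00]
```

View pics/w14.png

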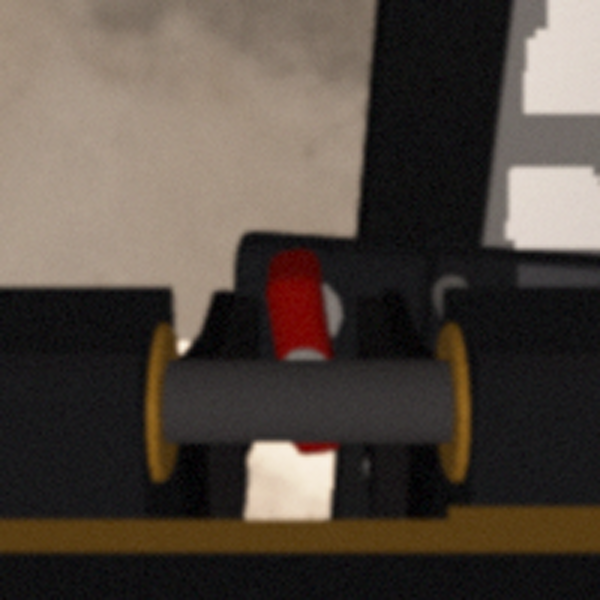

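{"name": "arm_command", "arguments": {"increments": [{"dx": 0,"dy": 0,"dz": -0.02,"spin": 0,"gripper": 22},{"dx": 0,"dy": 0,"dz": -0.03,"spin": 0,"gripper": 30},{"dx": 0,"dy": 0,"dz": -0.03,"spin": 0,"gripper": 60},{"dx": -0.015,"dy": 0.02,"dz": 0,"spin": 2,"gripper": 80},{"dx": -0.018,"dy": 0.03,"dz": 0,"spin": 2,"gripper": 80},{"dx": 0,"dy": 0.005,"dz": 0,"spin": 0,"gripper": 80},{"dx": 0,"dy": 0,"dz": 0,"spin": 0,"gripper": 80},{"dx": 0,"dy": 0,"dz": 0,"spin": 0,"gripper": 80}]}}

```text
time: 22.7
ee_pos: [0.6133, -0.0203, 0.1191]
eef_rot: [0.731, 0.682, 0.0, -0.0]
ft_force: [-1.2, 0.0, 0.2]
width: 0.0687
```

```bash
python3 - <<'E'
from h import *
import pickle
st()
pickle.dump((info('wrist'),read_state()['ee_pos'],psi()),open('w15.pkl','wb'))
t=cams.camera('wrist')[:,:,::-1];cv2.imwrite('pics/w15.png',t);st();crop(t,200,100,420,320,2.7,'pics/w15a.png')
E
```

```text
22.7 [ 0.6133 -0.0203  0.1191] -3.94 F [-1.2  0.   0.2] T [-0.13  0.05 -0.  ] w 0.0687 j [-0.47  0.39  0.54  1.62 -0.22  1.19  0.05] z [-5.e-04  6.e-04 -1.e+00]
22.75 [ 0.6134 -0.0203  0.1193] -3.94 F [-0.2  0.   0.2] T [-0.12  0.08 -0.02] w 0.0687 j [-0.47  0.39  0.54  1.62 -0.22  1.19  0.05] z [-2.e-04  6.e-04 -1.e+00]
```

View pics/w15a.png

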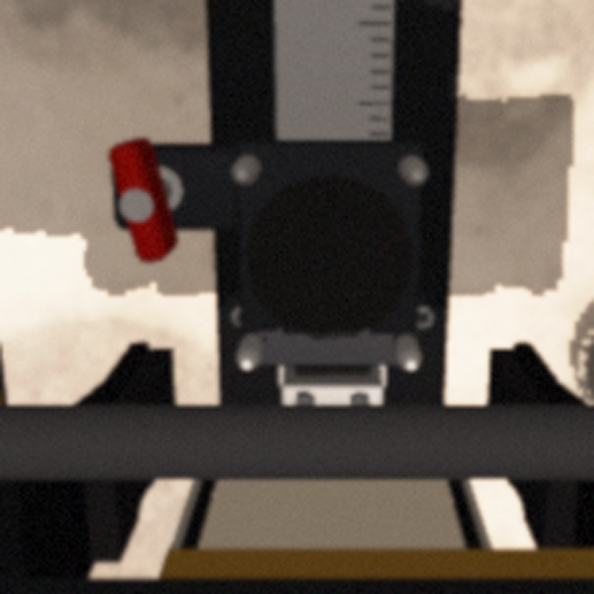

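```bash
python3 - <<'E'
from fit import *
import pickle
b=lambda x,y:np.array((200+x/2.7-.3,100+y/2.7-.3))
m=1e-3
def run(f,C):
    W,ee,ps=pickle.load(open(f,'rb'))
    q,rs=fit([(W,b(*u),np.array(P)*m) for u,P in C],[.61,-.01,-.07],.024);print('carrier',q.round(4),np.degrees(q[2]).round(2),'disc only',at(None,*b(*C[4][0]),.05,W).round(4),'posts',[at(None,*b(*C[i][0]),.068,W)[:2].round(4).tolist() for i in range(4)], np.mean([at(None,*b(*C[i][0]),.068,W)[:2] for i in range(4)],0));print(rs.tolist())
run('w15.pkl',[((245,168),(-26,30,44)),((414,168),(26,30,44)),((247,355),(-26,-30,44)),((410,353),(26,-30,44)),((330,257),(0,0,26)),((136,205),(-56,22,52.5))])
run('w10.pkl',[((237,160),(-26,30,44)),((405,158),(26,30,44)),((243,342),(-26,-30,44)),((401,340),(26,-30,44)),((325,247),(0,0,26)),((127,195),(-56,22,52.5))])
a=cv2.imread('pics/top0.png')
E
```

```text
carrier [ 0.6135 -0.0107 -0.061 ] -3.5 disc only [ 0.6137 -0.0121  0.05  ] posts [[0.5905, 0.021], [0.6408, 0.0175], [0.5855, -0.0379], [0.6371, -0.0408]] [ 0.61350379 -0.01005426]
[[-1.5, 0.4], [0.5, -0.1], [0.3, 1.3], [0.7, 1.5], [-0.3, -1.5], [-0.1, -1.5]]
carrier [ 0.6154 -0.0114 -0.053 ] -3.04 disc only [ 0.6161 -0.0124  0.05  ] posts [[0.5922, 0.0199], [0.6421, 0.0169], [0.5883, -0.0371], [0.6381, -0.0401]] [ 0.61520381 -0.01009629]
[[-1.5, 0.0], [1.0, -0.5], [-0.2, 3.2], [2.1, 2.7], [-0.9, -1.0], [0.1, -0.7]]
```

```bash
python3 - <<'E'
from h import *
plan(.472,.334,.15,30,8,(.6134,-.0203,.1192,-4))
E
```

```text
0 {'dx': 0.0429, 'dy': -0.0207, 'dz': -0.0038, 'spin': -4.2}
1 {'dx': 0.0444, 'dy': -0.0175, 'dz': -0.0039, 'spin': -4.3}
2 {'dx': 0.0455, 'dy': -0.0142, 'dz': -0.0039, 'spin': -4.2}
3 {'dx': 0.0465, 'dy': -0.0108, 'dz': -0.0038, 'spin': -4.3}
4 {'dx': 0.0471, 'dy': -0.0072, 'dz': -0.0039, 'spin': -4.2}
5 {'dx': 0.0475, 'dy': -0.0038, 'dz': -0.0038, 'spin': -4.3}
6 {'dx': 0.0477, 'dy': -0.0002, 'dz': -0.0039, 'spin': -4.2}
7 {'dx': 0.0476, 'dy': 0.0033, 'dz': -0.0038, 'spin': -4.3}
end [0.472 0.334 0.15 ] 30.0 step 0.0478
```

{"name": "arm_command", "arguments": {"increments": [{"dx": 0.0429,"dy": -0.0207,"dz": -0.01,"spin": -4.2,"gripper": 80},{"dx": 0.0444,"dy": -0.0175,"dz": -0.01,"spin": -4.3,"gripper": 80},{"dx": 0.0455,"dy": -0.0142,"dz": -0.006,"spin": -4.2,"gripper": 80},{"dx": 0.0465,"dy": -0.0108,"dz": -0.005,"spin": -4.3,"gripper": 80},{"dx": 0.0471,"dy": -0.0072,"dz": 0,"spin": -4.2,"gripper": 80},{"dx": 0.0475,"dy": -0.0038,"dz": 0,"spin": -4.3,"gripper": 80},{"dx": 0.0477,"dy": -0.0002,"dz": 0,"spin": -4.2,"gripper": 80},{"dx": 0.0476,"dy": 0.0033,"dz": 0,"spin": -4.3,"gripper": 80}]}}

```text
time: 23.75
ee_pos: [0.4713, 0.3348, 0.1506]
eef_rot: [0.499, 0.867, 0.0, -0.0]
ft_force: [0.5, 0.6, 0.1]
width: 0.0696
```

```bash
python3 - <<'E'
from h import *
import pickle
st()
cams.camera('side');cams.camera('side');cams.camera('side');cams.camera('side')
pickle.dump((info('wrist'),read_state()['ee_pos'],psi()),open('w16.pkl','wb'))
t=cams.camera('wrist')[:,:,::-1];cv2.imwrite('pics/w16.png',t);st()
E
```

```text
23.75 [0.4713 0.3348 0.1506] 30.19 F [0.5 0.6 0.1] T [-0.08 -0.05  0.03] w 0.0696 j [-0.93  0.26  0.28  1.67 -0.08  1.22 -0.11] z [ 3.e-04  6.e-04 -1.e+00]
24.0 [0.4725 0.3328 0.1503] 29.99 F [-0.5 -0.3  0.1] T [-0.11 -0.02 -0.06] w 0.0695 j [-0.93  0.26  0.28  1.67 -0.08  1.22 -0.11] z [ 2.e-04 -2.e-04 -1.e+00]
```

View pics/w16.png

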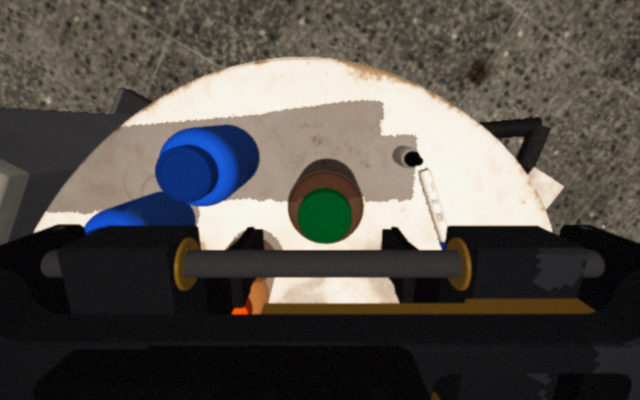

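Candidates here: the green cap at (325,215), the orange one at (255,295), and blues at (187,172) and (150,215). Only the green cap on a brown body fits; I'll confirm it in a crop.

```bash
python3 - <<'E'
from h import *
import pickle
W,ee,ps=pickle.load(open('w16.pkl','rb'))
a=cv2.imread('pics/w16.png')
crop(a,260,140,400,260,5,'pics/w16a.png')
hsv=cv2.cvtColor(a,cv2.COLOR_BGR2HSV);mk=cv2.inRange(hsv,(50,120,40),(80,255,255))
c=max(cv2.findContours(mk,0,1)[0],key=cv2.contourArea);el=cv2.fitEllipse(c);print(el)
p=at(None,*el[0],.118,W);print(p);al=np.radians(ps);d=p[:2]-ee[:2];print('dx,dy tool',d@[-np.sin(al),np.cos(al)],d@[np.cos(al),np.sin(al)])
# body visible outline check: base centre from top cam body
E
```

```text
((324.40618896484375, 215.25363159179688), (53.27360534667969, 54.17672348022461), 2.2812862396240234)
[0.47284646 0.33532145 0.118     ]
dx,dy tool 0.0004962550775771571 0.0017026823506889302
```

View pics/w16a.png

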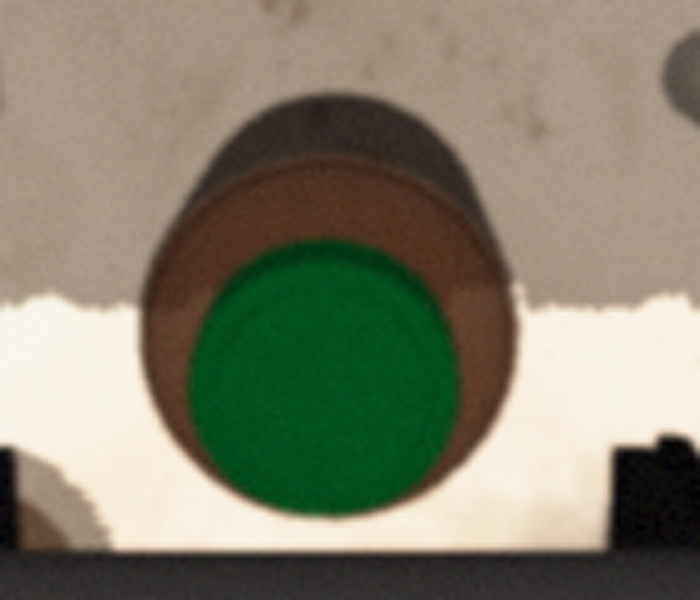

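{"name": "arm_command", "arguments": {"increments": [{"dx": 0,"dy": 0.0008,"dz": 0.015,"spin": 0,"gripper": 80},{"dx": 0,"dy": 0,"dz": 0.02,"spin": 0,"gripper": 80},{"dx": 0,"dy": 0,"dz": 0.015,"spin": 0,"gripper": 80},{"dx": 0,"dy": 0,"dz": 0.01,"spin": 0,"gripper": 80},{"dx": 0,"dy": 0,"dz": 0.006,"spin": 0,"gripper": 80},{"dx": 0,"dy": 0,"dz": 0,"spin": 0,"gripper": 60},{"dx": 0,"dy": 0,"dz": 0,"spin": 0,"gripper": 60},{"dx": 0,"dy": 0,"dz": 0,"spin": 0,"gripper": 60}], "grip_force": 25}}

```text
time: 25.0
ee_pos: [0.4735, 0.3339, 0.0847]
eef_rot: [0.5, 0.866, 0.0, 0.0]
ft_force: [0.6, 1.3, 0.2]
width: 0.0537
```

```bash
python3 - <<'E'
from h import *
import pickle
st()
pickle.dump((info('wrist'),read_state()['ee_pos'],psi()),open('w17.pkl','wb'))
t=cams.camera('wrist')[:,:,::-1];crop(t,220,130,420,330,3,'pics/w17.png')
s=cams.camera('side')[:,:,::-1];crop(s,280,220,400,340,5,'pics/s17.png');st()
E
```

```text
25.0 [0.4735 0.3339 0.0847] 30.0 F [0.6 1.3 0.2] T [-0.04 -0.01 -0.01] w 0.0537 j [-0.92  0.33  0.27  1.74 -0.1   1.09 -0.09] z [ 6.e-04  7.e-04 -1.e+00]
25.1 [0.4734 0.3338 0.0846] 30.01 F [1.3 0.1 0.4] T [-0.07 -0.07  0.03] w 0.053 j [-0.92  0.33  0.27  1.74 -0.1   1.09 -0.09] z [ 4.e-04  4.e-04 -1.e+00]
```

View pics/w17.png

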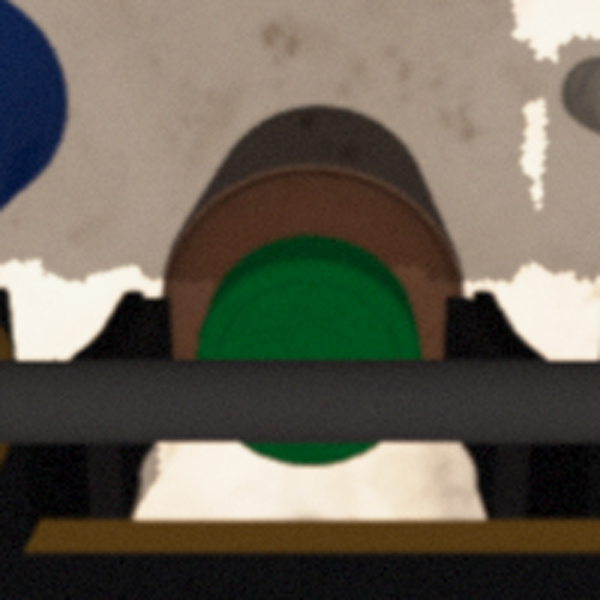

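View pics/s17.png

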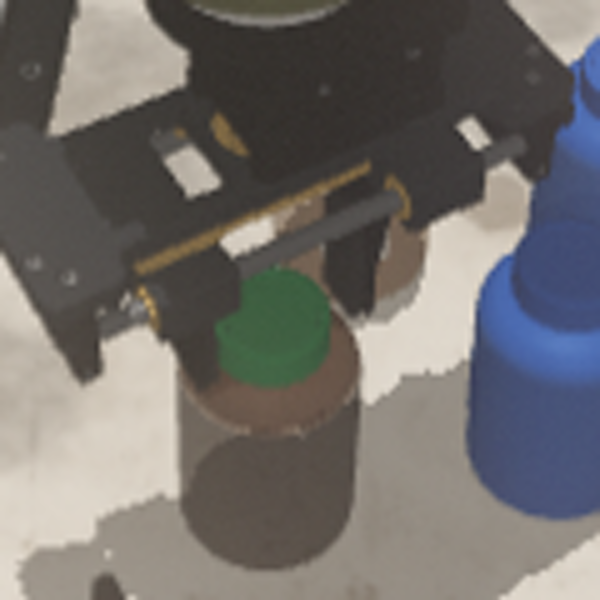

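```bash
python3 - <<'E'
from h import *
import pickle
W,ee,ps=pickle.load(open('w17.pkl','rb'));al=np.radians(ps)
for u,v in[(220+310/3,130+463/3),(220+310/3,130+263/3)]:
    p=at(None,u,v,.118,W);d=p[:2]-ee[:2];print('tool x,y',(d@[-np.sin(al),np.cos(al)]).round(4),(d@[np.cos(al),np.sin(al)]).round(4))
E
```

```text
tool x,y -0.0211 0.0005
tool x,y 0.0194 0.0005
```

{"name": "arm_command", "arguments": {"increments": [{"dx": 0,"dy": 0,"dz": 0,"spin": 0,"gripper": 35},{"dx": 0,"dy": 0,"dz": 0,"spin": 0,"gripper": 35},{"dx": 0,"dy": 0,"dz": 0,"spin": 0,"gripper": 35},{"dx": 0,"dy": 0,"dz": 0,"spin": 0,"gripper": 35},{"dx": 0,"dy": 0,"dz": 0,"spin": 0,"gripper": 35},{"dx": 0,"dy": 0,"dz": -0.01,"spin": 0,"gripper": 35},{"dx": 0,"dy": 0,"dz": -0.02,"spin": 0,"gripper": 35},{"dx": 0,"dy": 0,"dz": -0.03,"spin": 0,"gripper": 35}]}}

```text
time: 26.1
ee_pos: [0.4725, 0.333, 0.1444]
eef_rot: [0.5, 0.866, -0.001, -0.0]
ft_force: [0.4, 0.1, -2.0]
width: 0.0426
```

```bash
python3 - <<'E'
from h import *
st()
cams.camera('side')
s=cams.camera('side')[:,:,::-1];crop(s,280,180,400,340,3.7,'pics/s18.png');st()
E
```

```text
26.1 [0.4725 0.333  0.1444] 30.0 F [ 0.4  0.1 -2. ] T [ 0.04 -0.01 -0.03] w 0.0426 j [-0.93  0.27  0.28  1.68 -0.08  1.21 -0.11] z [-0.0018 -0.0016 -1.    ]
26.2 [0.4747 0.3346 0.1477] 29.98 F [ 0.9  0.6 -2.4] T [-0.05 -0.01  0.04] w 0.0424 j [-0.93  0.27  0.28  1.67 -0.08  1.21 -0.11] z [ 0.0036  0.0034 -1.    ]
```

View pics/s18.png

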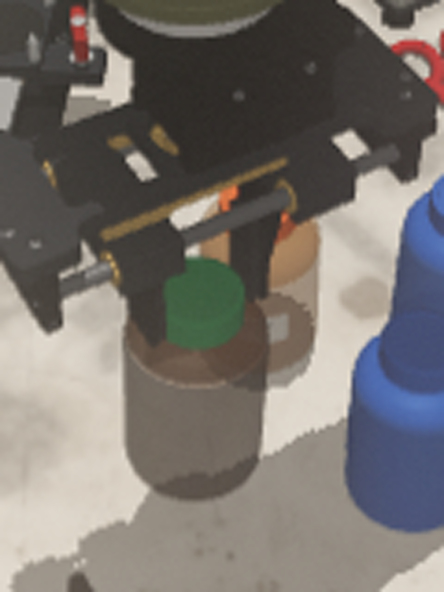

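```bash
python3 - <<'E'
from h import *
plan(.53,.30,.215,20,3,(.4735,.3338,.1446,30))
plan(.6134,-.0120,.195,-4,8,(.53,.30,.215,20))
E
```

```text
0 {'dx': -0.0192, 'dy': 0.0107, 'dz': -0.0235, 'spin': 3.3}
1 {'dx': -0.0185, 'dy': 0.0118, 'dz': -0.0234, 'spin': 3.4}
2 {'dx': -0.0178, 'dy': 0.0128, 'dz': -0.0235, 'spin': 3.3}
end [0.53  0.3   0.215] 20.0 step 0.0321
0 {'dx': -0.0402, 'dy': -0.0035, 'dz': 0.0025, 'spin': 3.0}
1 {'dx': -0.0403, 'dy': -0.0014, 'dz': 0.0025, 'spin': 3.0}
2 {'dx': -0.0404, 'dy': 0.0007, 'dz': 0.0025, 'spin': 3.0}
3 {'dx': -0.0403, 'dy': 0.0028, 'dz': 0.0025, 'spin': 3.0}
4 {'dx': -0.0401, 'dy': 0.0049, 'dz': 0.0025, 'spin': 3.0}
5 {'dx': -0.0398, 'dy': 0.007, 'dz': 0.0025, 'spin': 3.0}
6 {'dx': -0.0393, 'dy': 0.009, 'dz': 0.0025, 'spin': 3.0}
7 {'dx': -0.0388, 'dy': 0.011, 'dz': 0.0025, 'spin': 3.0}
end [ 0.6134 -0.012   0.195 ] -4.0 step 0.0404
```

{"name": "arm_command", "arguments": {"increments": [{"dx": -0.0192,"dy": 0.0107,"dz": -0.0235,"spin": 3.3,"gripper": 35},{"dx": -0.0185,"dy": 0.0118,"dz": -0.0234,"spin": 3.4,"gripper": 35},{"dx": -0.0178,"dy": 0.0128,"dz": -0.0235,"spin": 3.3,"gripper": 35},{"dx": -0.0402,"dy": -0.0035,"dz": 0.0025,"spin": 3,"gripper": 35},{"dx": -0.0403,"dy": -0.0014,"dz": 0.0025,"spin": 3,"gripper": 35},{"dx": -0.0404,"dy": 0.0007,"dz": 0.0025,"spin": 3,"gripper": 35},{"dx": -0.0403,"dy": 0.0028,"dz": 0.0025,"spin": 3,"gripper": 35},{"dx": -0.0401,"dy": 0.0049,"dz": 0.0025,"spin": 3,"gripper": 35}]}}

```text
time: 27.2
ee_pos: [0.5817, 0.1035, 0.2011]
eef_rot: [0.676, 0.737, -0.001, -0.0]
ft_force: [0.6, 0.4, -3.2]
width: 0.0422
```

{"name": "arm_command", "arguments": {"increments": [{"dx": -0.0398,"dy": 0.007,"dz": 0.0025,"spin": 3,"gripper": 35},{"dx": -0.0393,"dy": 0.009,"dz": 0.0025,"spin": 3,"gripper": 35},{"dx": -0.0388,"dy": 0.011,"dz": 0.0025,"spin": 3,"gripper": 35},{"dx": 0,"dy": 0,"dz": 0.01,"spin": 0,"gripper": 35},{"dx": 0,"dy": 0,"dz": 0.01,"spin": 0,"gripper": 35},{"dx": 0,"dy": 0,"dz": 0,"spin": 0,"gripper": 35},{"dx": 0,"dy": 0,"dz": 0,"spin": 0,"gripper": 35},{"dx": 0,"dy": 0,"dz": 0,"spin": 0,"gripper": 35}]}}

```text
time: 28.2
ee_pos: [0.6133, -0.0116, 0.175]
eef_rot: [0.731, 0.682, 0.0, 0.0]
ft_force: [-0.1, -0.8, -2.3]
width: 0.0422
```

```bash
python3 - <<'E'
from h import *
st()
t=cams.camera('wrist')[:,:,::-1];crop(t,220,100,420,320,2.7,'pics/w19.png')
s=cams.camera('side')[:,:,::-1];crop(s,220,90,340,220,4.5,'pics/s19.png');st()
E
```

```text
28.2 [ 0.6133 -0.0116  0.175 ] -3.95 F [-0.1 -0.8 -2.3] T [-0.12  0.09 -0.02] w 0.0422 j [-0.5   0.35  0.56  1.56 -0.19  1.29  0.02] z [ 6.e-04  3.e-04 -1.e+00]
28.3 [ 0.6133 -0.0118  0.175 ] -3.97 F [-0.7  0.6 -3. ] T [-0.1   0.07  0.03] w 0.0422 j [-0.5   0.35  0.56  1.56 -0.19  1.29  0.02] z [ 6.e-04  2.e-04 -1.e+00]
```

View pics/w19.png

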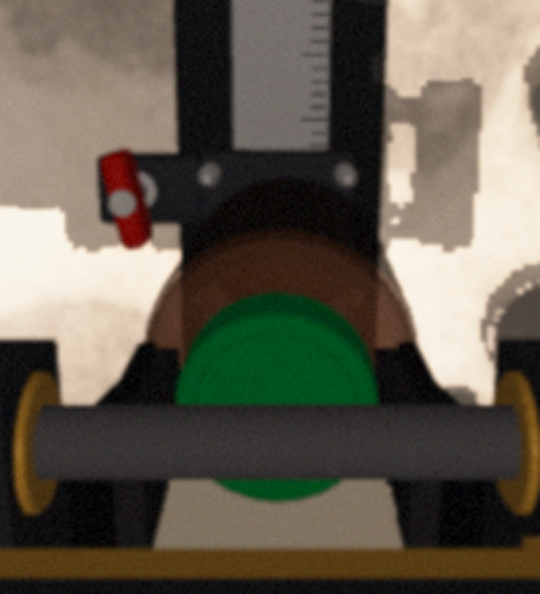

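View pics/s19.png

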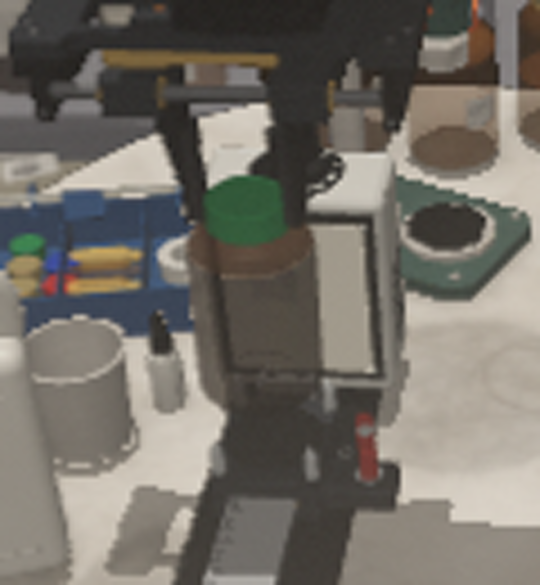

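{"name": "arm_command", "arguments": {"increments": [{"dx": 0,"dy": 0,"dz": 0.006,"spin": 0,"gripper": 35},{"dx": 0,"dy": 0,"dz": 0.006,"spin": 0,"gripper": 35},{"dx": 0,"dy": 0,"dz": 0.005,"spin": 0,"gripper": 35},{"dx": 0,"dy": 0,"dz": 0.004,"spin": 0,"gripper": 35},{"dx": 0,"dy": 0,"dz": 0.004,"spin": 0,"gripper": 35},{"dx": 0,"dy": 0,"dz": 0.004,"spin": 0,"gripper": 35},{"dx": 0,"dy": 0,"dz": 0.004,"spin": 0,"gripper": 35},{"dx": 0,"dy": 0,"dz": 0.002,"spin": 0,"gripper": 35}]}}

```text
time: 29.3
ee_pos: [0.613, -0.0121, 0.1393]
eef_rot: [0.731, 0.682, -0.0, -0.0]
ft_force: [-0.5, 0.5, -1.9]
width: 0.0427
```

```bash
python3 - <<'E'
from h import *
st()
s=cams.camera('side')[:,:,::-1];crop(s,220,90,340,220,4.5,'pics/s20.png');st()
E
```

```text
29.3 [ 0.613  -0.0121  0.1393] -4.0 F [-0.5  0.5 -1.9] T [-0.02  0.06  0.02] w 0.0427 j [-0.49  0.38  0.55  1.6  -0.21  1.22  0.03] z [-2.e-04  1.e-04 -1.e+00]
29.35 [ 0.613  -0.0121  0.1392] -4.0 F [-0.3 -0.3 -2.3] T [-0.07  0.08 -0.07] w 0.0425 j [-0.49  0.38  0.55  1.6  -0.21  1.22  0.03] z [-4.e-04 -0.e+00 -1.e+00]
```

View pics/s20.png

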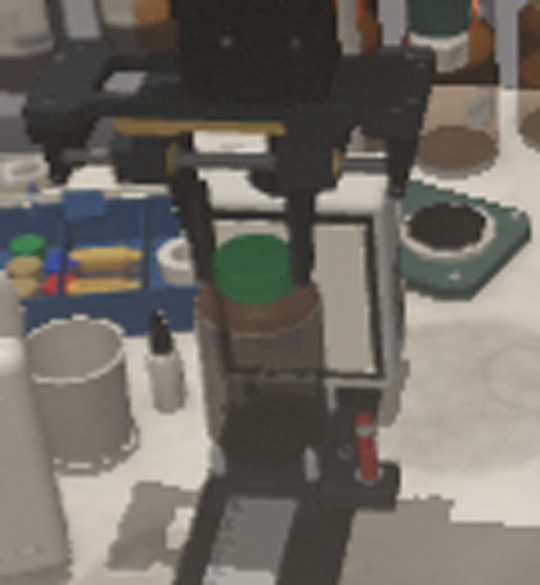

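{"name": "arm_command", "arguments": {"increments": [{"dx": 0,"dy": 0,"dz": 0.001,"spin": 0,"gripper": 35},{"dx": 0,"dy": 0,"dz": 0.001,"spin": 0,"gripper": 35},{"dx": 0,"dy": 0,"dz": 0.001,"spin": 0,"gripper": 35},{"dx": 0,"dy": 0,"dz": 0.0008,"spin": 0,"gripper": 35},{"dx": 0,"dy": 0,"dz": 0.0007,"spin": 0,"gripper": 35},{"dx": 0,"dy": 0,"dz": 0,"spin": 0,"gripper": 35},{"dx": 0,"dy": 0,"dz": 0,"spin": 0,"gripper": 35},{"dx": 0,"dy": 0,"dz": 0,"spin": 0,"gripper": 35}]}}

```text
time: 30.35
ee_pos: [0.6131, -0.0121, 0.1352]
eef_rot: [0.731, 0.682, 0.0, -0.0]
ft_force: [0.3, 0.0, -2.2]
width: 0.0422
```

```bash
python3 - <<'E'
from h import *
st()
E
```

```text
30.35 [ 0.6131 -0.0121  0.1352] -4.0 F [ 0.3  0.  -2.2] T [-0.06  0.07 -0.01] w 0.0422 j [-0.49  0.38  0.55  1.61 -0.21  1.22  0.03] z [ 1.e-04  1.e-04 -1.e+00]
```

{"name": "arm_command", "arguments": {"increments": [{"dx": 0,"dy": 0,"dz": 0.0006,"spin": 0,"gripper": 35},{"dx": 0,"dy": 0,"dz": 0.0006,"spin": 0,"gripper": 35},{"dx": 0,"dy": 0,"dz": 0.0006,"spin": 0,"gripper": 35},{"dx": 0,"dy": 0,"dz": 0,"spin": 0,"gripper": 35},{"dx": 0,"dy": 0,"dz": 0,"spin": 0,"gripper": 35},{"dx": 0,"dy": 0,"dz": 0,"spin": 0,"gripper": 35},{"dx": 0,"dy": 0,"dz": 0,"spin": 0,"gripper": 35},{"dx": 0,"dy": 0,"dz": 0,"spin": 0,"gripper": 35}]}}

```text
time: 31.35
ee_pos: [0.6135, -0.0127, 0.1343]
eef_rot: [0.732, 0.682, 0.0, 0.0]
ft_force: [-2.0, -0.8, 6.3]
width: 0.0423
```

```bash
python3 - <<'E'
from h import *
st()
E
```

```text
31.35 [ 0.6135 -0.0127  0.1343] -4.03 F [-2.  -0.8  6.3] T [-0.4   0.74  0.03] w 0.0423 j [-0.49  0.38  0.55  1.61 -0.21  1.21  0.03] z [ 1.1e-03 -1.0e-04 -1.0e+00]
```

{"name": "arm_command", "arguments": {"increments": [{"dx": 0,"dy": 0,"dz": -0.0008,"spin": 0,"gripper": 50},{"dx": 0,"dy": 0,"dz": 0,"spin": 0,"gripper": 60},{"dx": 0,"dy": 0,"dz": 0,"spin": 0,"gripper": 75},{"dx": 0,"dy": 0,"dz": 0,"spin": 0,"gripper": 80},{"dx": 0,"dy": 0,"dz": 0,"spin": 0,"gripper": 80},{"dx": 0,"dy": 0,"dz": -0.015,"spin": 0,"gripper": 80},{"dx": 0,"dy": 0,"dz": -0.03,"spin": 0,"gripper": 80},{"dx": 0,"dy": 0,"dz": -0.035,"spin": 0,"gripper": 80}]}}

```text
time: 32.35
ee_pos: [0.613, -0.0122, 0.2158]
eef_rot: [0.731, 0.682, 0.0, 0.0]
ft_force: [-0.2, 0.2, 0.3]
width: 0.0693
```

```bash
python3 - <<'E'
from h import *
st()
cams.camera('side')
s=cams.camera('side')[:,:,::-1];crop(s,220,90,340,220,4.5,'pics/s21.png');
t=cams.camera('wrist')[:,:,::-1];cv2.imwrite('pics/w21.png',t)
t=cams.camera('top')[:,:,::-1];crop(t,360,110,460,210,5.5,'pics/t21.png');st()
E
```

```text
32.35 [ 0.613  -0.0122  0.2158] -4.01 F [-0.2  0.2  0.3] T [-0.07 -0.02 -0.02] w 0.0693 j [-0.5   0.32  0.57  1.5  -0.18  1.37  0.01] z [ 0.  0. -1.]
32.55 [ 0.6136 -0.0121  0.2153] -4.0 F [-0.3 -0.3 -0.9] T [-0.08  0.08 -0.02] w 0.0696 j [-0.5   0.32  0.57  1.5  -0.18  1.37  0.01] z [ 1.9e-03  5.0e-04 -1.0e+00]
```

View pics/s21.png

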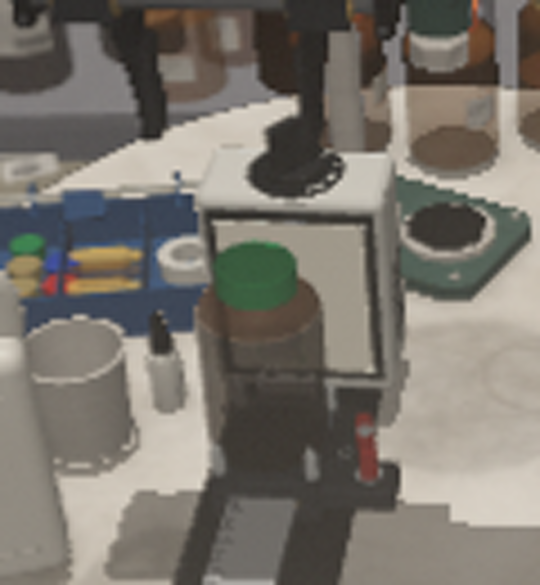

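View pics/w21.png

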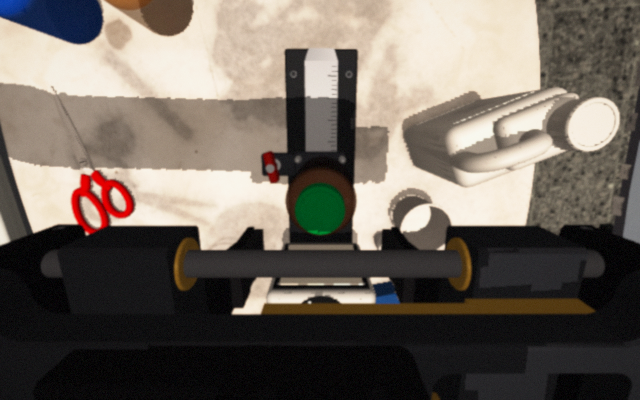

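View pics/t21.png

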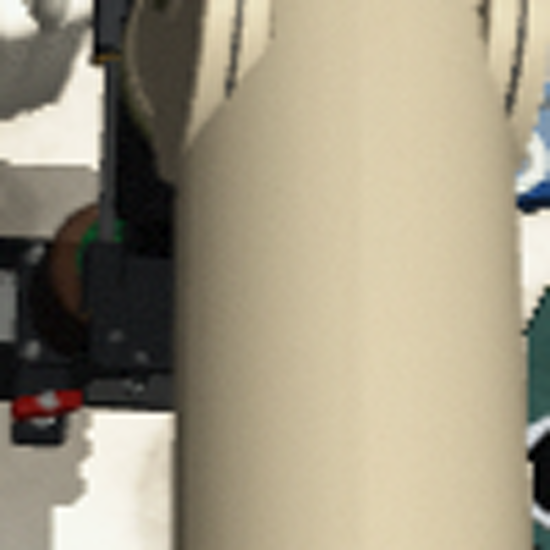

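```bash
python3 - <<'E'
from h import *
T=info('top')
a=cv2.imread('pics/top0.png');crop(a,400,120,550,250,5,'pics/press.png')
s=cv2.imread('pics/side0.png');crop(s,240,30,360,170,4.2,'pics/press_s.png')
for z in(0,.15,.25,.3):
    print(z,[at(None,u,v,z,T)[:2].round(3).tolist() for u,v in((445,200),(470,160),(490,150),(500,165),(495,208))])
E
```

```text
0 [[0.517, -0.224], [0.639, -0.306], [0.669, -0.369], [0.622, -0.396], [0.491, -0.372]]
0.15 [[0.496, -0.177], [0.603, -0.25], [0.629, -0.305], [0.588, -0.329], [0.473, -0.308]]
0.25 [[0.481, -0.147], [0.578, -0.213], [0.603, -0.263], [0.566, -0.285], [0.461, -0.265]]
0.3 [[0.474, -0.131], [0.566, -0.194], [0.59, -0.242], [0.554, -0.262], [0.455, -0.244]]
```

View pics/press.png

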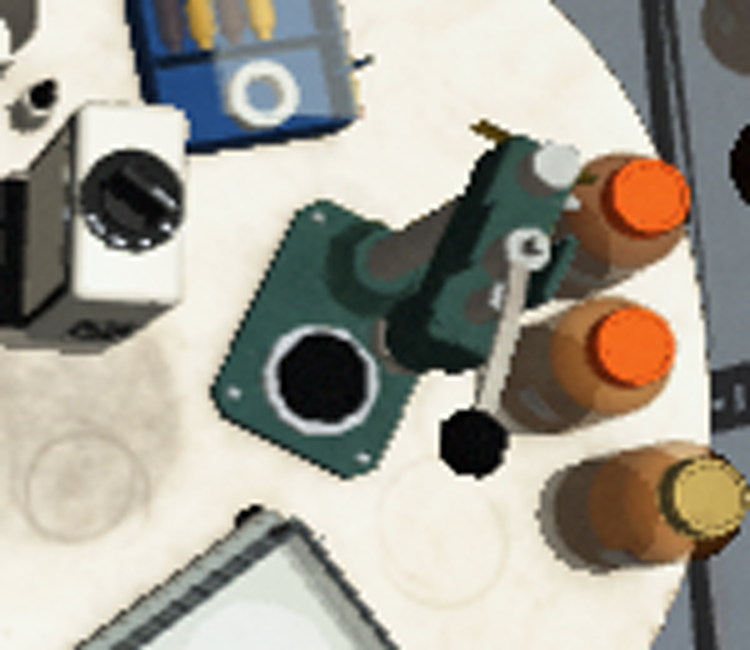

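View pics/press_s.png

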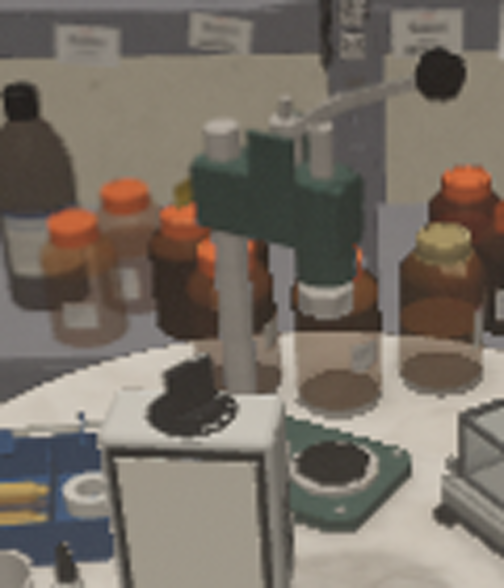

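```bash
python3 - <<'E'
from h import *
T=info('top');S=info('side')
def tri(a,b):
    c1,d1=ray(None,*a,T);c2,d2=ray(None,*b,S)
    A=np.stack([d1,-d2],1);k=np.linalg.lstsq(A,c2-c1,rcond=None)[0];p=c1+k[0]*d1;q=c2+k[1]*d2;return ((p+q)/2).round(3),np.linalg.norm(p-q).round(4)
t=lambda x,y:(400+x/5,120+y/5)
s=lambda x,y:(240+x/4.2,30+y/4.2)
print('ball',tri(t(473,442),s(440,73)))
print('postcap',tri(t(557,163),s(222,125)))
print('ring',tri(t(527,248),s(285,100)))
print('spindle top?',tri(t(497,295),s(320,130)))
print('housing bottom front',tri(t(392,350),s(300,280)))
print('housing bottom right',tri(t(478,368),s(352,285)))
for z in (.2,.25,.3): print(z,[at(None,*t(*p),z,T)[:2].round(3).tolist() for p in((390,355),(385,320),(480,150),(445,240))])
E
```

```text
ball (array([ 0.452, -0.235,  0.319]), np.float64(0.0001))
postcap (array([ 0.593, -0.311,  0.258]), np.float64(0.0011))
ring (array([ 0.547, -0.281,  0.286]), np.float64(0.0019))
spindle top? (array([ 0.527, -0.272,  0.27 ]), np.float64(0.0009))
housing bottom front (array([ 0.531, -0.26 ,  0.171]), np.float64(0.0249))
housing bottom right (array([ 0.512, -0.316,  0.141]), np.float64(0.0019))
0.2 [[0.51, -0.247], [0.528, -0.245], [0.616, -0.3], [0.569, -0.278]]
0.25 [[0.502, -0.227], [0.519, -0.226], [0.603, -0.278], [0.558, -0.257]]
0.3 [[0.494, -0.208], [0.51, -0.206], [0.59, -0.256], [0.547, -0.237]]
```

```bash
python3 - <<'E'
from h import *
plan(.583,-.158,.215,-41.6,6,(.6134,-.0121,.2155,-4))
E
```

```text
0 {'dx': -0.0246, 'dy': -0.0034, 'dz': 0.0001, 'spin': 6.3}
1 {'dx': -0.0248, 'dy': -0.0006, 'dz': 0.0001, 'spin': 6.3}
2 {'dx': -0.0248, 'dy': 0.0021, 'dz': 0.0001, 'spin': 6.2}
3 {'dx': -0.0244, 'dy': 0.0048, 'dz': 0.0001, 'spin': 6.3}
4 {'dx': -0.0237, 'dy': 0.0074, 'dz': 0.0001, 'spin': 6.2}
5 {'dx': -0.0228, 'dy': 0.0099, 'dz': 0.0, 'spin': 6.3}
end [ 0.583  -0.1581  0.215 ] -41.6 step 0.0248
```

{"name": "arm_command", "arguments": {"increments": [{"dx": -0.0246,"dy": -0.0034,"dz": 0,"spin": 6.3,"gripper": 60},{"dx": -0.0248,"dy": -0.0006,"dz": 0,"spin": 6.3,"gripper": 60},{"dx": -0.0248,"dy": 0.0021,"dz": 0,"spin": 6.2,"gripper": 60},{"dx": -0.0244,"dy": 0.0048,"dz": 0,"spin": 6.3,"gripper": 60},{"dx": -0.0237,"dy": 0.0074,"dz": 0,"spin": 6.2,"gripper": 60},{"dx": -0.0228,"dy": 0.0099,"dz": 0,"spin": 6.3,"gripper": 60},{"dx": 0,"dy": 0,"dz": 0,"spin": 0,"gripper": 60},{"dx": 0,"dy": 0,"dz": 0,"spin": 0,"gripper": 60}]}}

```text
time: 33.55
ee_pos: [0.5828, -0.157, 0.2136]
eef_rot: [0.912, 0.411, -0.0, -0.0]
ft_force: [-0.7, 0.6, -0.2]
width: 0.0521
```

```bash
python3 - <<'E'
from h import *
import pickle
st()
pickle.dump((info('wrist'),read_state()['ee_pos'],psi()),open('w22.pkl','wb'))
t=cams.camera('wrist')[:,:,::-1];crop(t,230,90,430,250,4,'pics/w22.png');cv2.imwrite('pics/w22f.png',t);st()
E
```

```text
33.55 [ 0.5828 -0.157   0.2136] -41.45 F [-0.7  0.6 -0.2] T [-0.08  0.1  -0.06] w 0.0521 j [-0.39  0.33  0.74  1.53 -0.22  1.37 -0.36] z [-8.e-04  6.e-04 -1.e+00]
33.6 [ 0.5829 -0.1567  0.2137] -41.43 F [ 0.5  0.1 -0.3] T [-0.08  0.1   0.06] w 0.0522 j [-0.39  0.33  0.73  1.53 -0.22  1.37 -0.36] z [-6.e-04  7.e-04 -1.e+00]
```

View pics/w22.png

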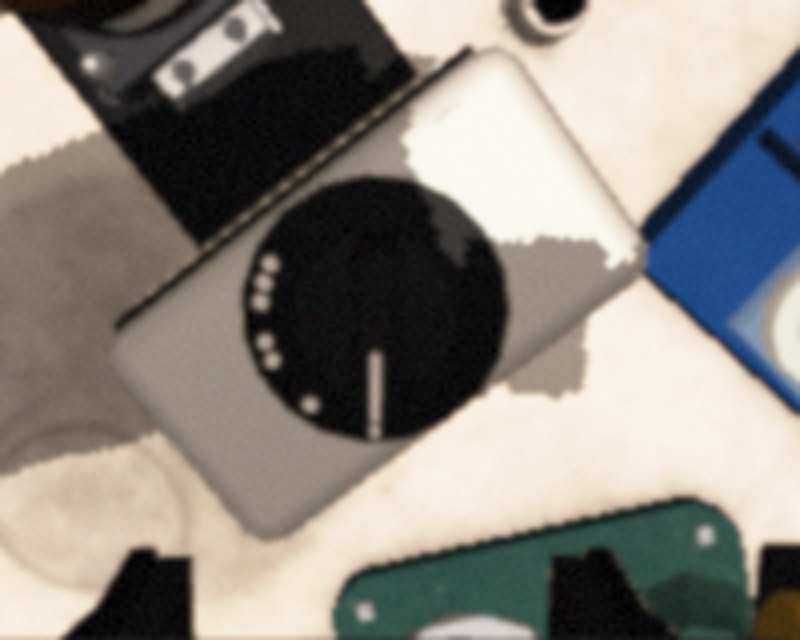

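```bash
python3 - <<'E'
from h import *
import pickle
W,ee,ps=pickle.load(open('w22.pkl','rb'));al=np.radians(ps)
b=lambda x,y:(230+x/4-.4,90+y/4-.4)
for n,p,z in[('disc',(376,308),.156),('lineA',(375,352),.184),('lineB',(375,437),.184),('lineB156',(375,437),.156)]:
    q=at(None,*b(*p),z,W);d=q[:2]-ee[:2];print(n,q.round(4),'tool',(d@[-np.sin(al),np.cos(al)]).round(4),(d@[np.cos(al),np.sin(al)]).round(4))
d=np.array([.6063,-.1321])-ee[:2];print('pred tool',d@[-np.sin(al),np.cos(al)],d@[np.cos(al),np.sin(al)])
for x in (-.017,.017):
  P=np.r_[np.array([.6063,-.1321])+x*np.array([-np.sin(al),np.cos(al)]),.184];u=proj(None,P,W)[0];print(((u-[230,90])*4).round())
E
```

```text
disc [ 0.6068 -0.1315  0.156 ] tool 0.035 0.0011
lineA [ 0.6036 -0.1346  0.184 ] tool 0.0305 0.0008
lineB [ 0.5929 -0.1468  0.184 ] tool 0.0143 0.0009
lineB156 [ 0.5884 -0.1521  0.156 ] tool 0.0074 0.001
pred tool 0.03418798176034272 0.00116779497856576
[375. 421.]
[375. 238.]
```

{"name": "arm_command", "arguments": {"increments": [{"dx": 0.0345,"dy": 0.001,"dz": 0,"spin": 0,"gripper": 45},{"dx": 0,"dy": 0,"dz": 0.02,"spin": 0,"gripper": 45},{"dx": 0,"dy": 0,"dz": 0.02,"spin": 0,"gripper": 45},{"dx": 0,"dy": 0,"dz": 0.015,"spin": 0,"gripper": 45},{"dx": 0,"dy": 0,"dz": 0.008,"spin": 0,"gripper": 45},{"dx": 0,"dy": 0,"dz": 0.004,"spin": 0,"gripper": 45},{"dx": 0,"dy": 0,"dz": 0,"spin": 0,"gripper": 45},{"dx": 0,"dy": 0,"dz": 0,"spin": 0,"gripper": 45}], "grip_force": 20}}

```text
time: 34.6
ee_pos: [0.6067, -0.133, 0.1477]
eef_rot: [0.912, 0.41, 0.0, 0.0]
ft_force: [1.0, -0.3, 0.1]
width: 0.0393
```

```bash
python3 - <<'E'
from h import *
st()
t=cams.camera('wrist')[:,:,::-1];crop(t,220,150,420,310,4,'pics/w23.png')
s=cams.camera('side')[:,:,::-1];crop(s,220,50,360,190,4.2,'pics/s23.png');st()
E
```

```text
34.6 [ 0.6067 -0.133   0.1477] -41.6 F [ 1.  -0.3  0.1] T [-0.11  0.11  0.01] w 0.0393 j [-0.39  0.41  0.7   1.57 -0.28  1.25 -0.37] z [ 9.e-04  0.e+00 -1.e+00]
34.7 [ 0.6066 -0.133   0.1476] -41.6 F [-0.5 -0.3  0.8] T [-0.09  0.09  0.03] w 0.0392 j [-0.39  0.41  0.7   1.58 -0.28  1.25 -0.37] z [ 7.e-04  1.e-04 -1.e+00]
```

View pics/w23.png

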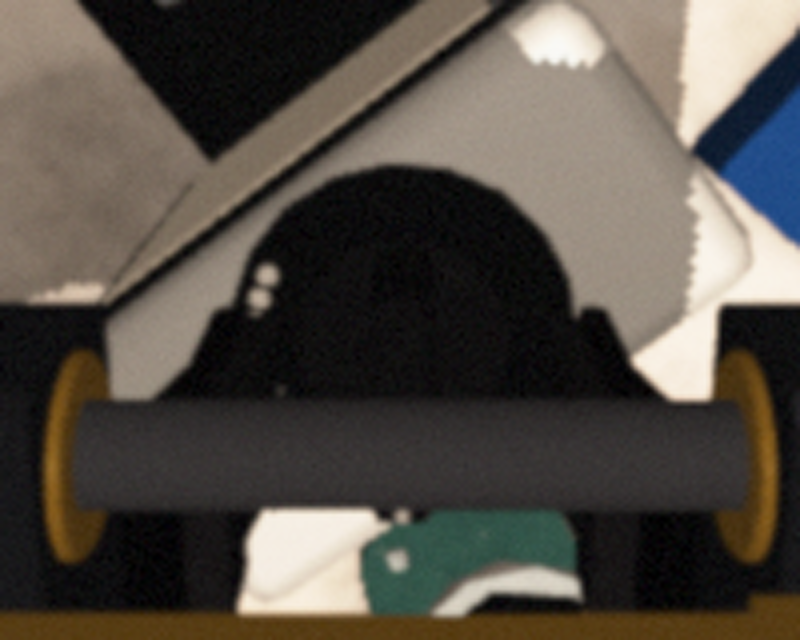

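View pics/s23.png

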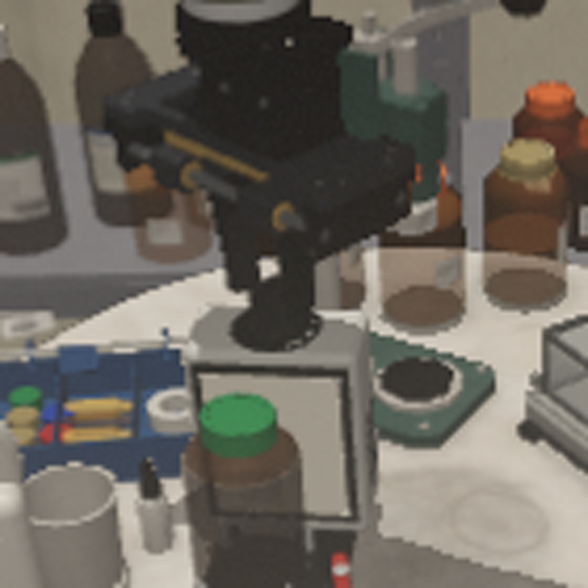

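{"name": "arm_command", "arguments": {"increments": [{"dx": 0,"dy": 0,"dz": 0,"spin": 0,"gripper": 5},{"dx": 0,"dy": 0,"dz": 0,"spin": 0,"gripper": 5},{"dx": 0,"dy": 0,"dz": 0,"spin": 0,"gripper": 5},{"dx": 0,"dy": 0,"dz": 0,"spin": 0,"gripper": 5},{"dx": 0,"dy": 0,"dz": 0,"spin": 0,"gripper": 5},{"dx": 0,"dy": 0,"dz": 0,"spin": 4,"gripper": 5},{"dx": 0,"dy": 0,"dz": 0,"spin": 7,"gripper": 5},{"dx": 0,"dy": 0,"dz": 0,"spin": 8,"gripper": 5}], "grip_force": 30}}

```text
time: 35.7
ee_pos: [0.6059, -0.1324, 0.1471]
eef_rot: [0.968, 0.252, -0.0, -0.001]
ft_force: [-4.4, 3.0, 2.2]
width: 0.0089
```

```bash
python3 - <<'E'
from h import *
st()
E
```

```text
35.7 [ 0.6059 -0.1324  0.1471] -60.83 F [-4.4  3.   2.2] T [0.63 1.16 0.01] w 0.0089 j [-0.44  0.43  0.77  1.58 -0.31  1.26 -0.69] z [-0.0012  0.0011 -1.    ]
```

{"name": "arm_command", "arguments": {"increments": [{"dx": 0,"dy": -0.0005,"dz": 0,"spin": 8,"gripper": 5},{"dx": 0,"dy": 0,"dz": 0,"spin": 8,"gripper": 5},{"dx": 0,"dy": 0,"dz": 0,"spin": 8,"gripper": 5},{"dx": 0,"dy": 0,"dz": 0,"spin": 8,"gripper": 5},{"dx": 0,"dy": 0,"dz": 0,"spin": 8,"gripper": 5},{"dx": 0,"dy": 0,"dz": 0,"spin": 7,"gripper": 5},{"dx": 0,"dy": 0,"dz": 0,"spin": 4,"gripper": 5},{"dx": 0,"dy": 0,"dz": 0,"spin": 0,"gripper": 5}]}}

```text
time: 36.7
ee_pos: [0.6059, -0.1325, 0.1471]
eef_rot: [0.982, -0.187, -0.0, 0.0]
ft_force: [-4.3, 1.6, 2.2]
width: 0.0083
```

```bash
python3 - <<'E'
from h import *
st()
t=cams.camera('wrist')[:,:,::-1];crop(t,220,150,420,310,4,'pics/w24.png')
s=cams.camera('side')[:,:,::-1];crop(s,220,50,360,190,4.2,'pics/s24.png');st()
E
```

```text
36.7 [ 0.6059 -0.1325  0.1471] -111.57 F [-4.3  1.6  2.2] T [ 0.29  1.06 -0.01] w 0.0083 j [-0.56  0.49  0.95  1.58 -0.41  1.28 -1.49] z [-6.e-04  0.e+00 -1.e+00]
36.8 [ 0.6059 -0.1325  0.1471] -111.5 F [-4.8  2.1  2.5] T [ 0.31  1.13 -0.02] w 0.0089 j [-0.56  0.49  0.95  1.58 -0.41  1.28 -1.49] z [-5.e-04  2.e-04 -1.e+00]
```

View pics/w24.png

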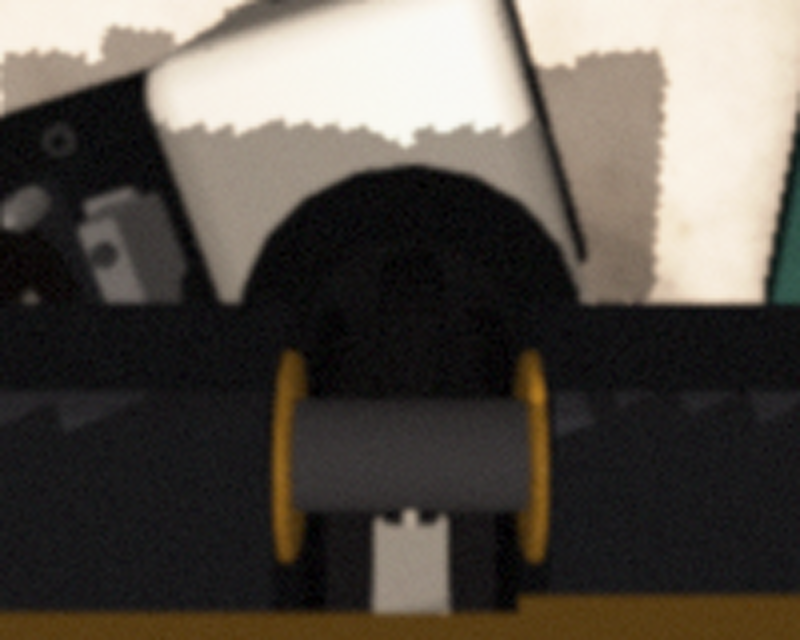

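View pics/s24.png

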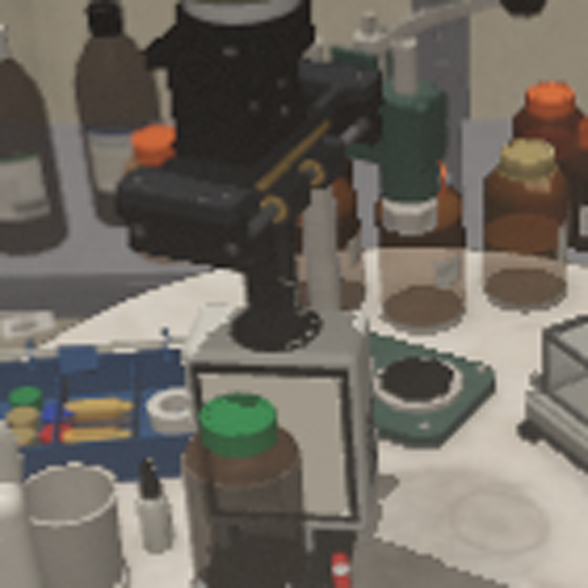

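{"name": "arm_command", "arguments": {"increments": [{"dx": 0,"dy": 0,"dz": 0,"spin": 0,"gripper": 20},{"dx": 0,"dy": 0,"dz": 0,"spin": 0,"gripper": 40},{"dx": 0,"dy": 0,"dz": 0,"spin": 0,"gripper": 40},{"dx": 0,"dy": 0,"dz": -0.02,"spin": 0,"gripper": 40},{"dx": 0,"dy": 0,"dz": -0.03,"spin": 0,"gripper": 40},{"dx": 0,"dy": 0,"dz": -0.03,"spin": 0,"gripper": 40},{"dx": -0.04,"dy": 0,"dz": 0,"spin": -3,"gripper": 40},{"dx": 0,"dy": 0,"dz": 0,"spin": 0,"gripper": 40}]}}

```text
time: 37.8
ee_pos: [0.5679, -0.1174, 0.2287]
eef_rot: [0.987, -0.161, 0.0, -0.001]
ft_force: [0.3, 0.8, 0.4]
width: 0.0346
```

```bash
python3 - <<'E'
from h import *
import pickle
st()
cams.camera('side')
pickle.dump((info('wrist'),read_state()['ee_pos'],psi()),open('w25.pkl','wb'))
t=cams.camera('wrist')[:,:,::-1];crop(t,200,60,440,240,3.3,'pics/w25.png')
s=cams.camera('side')[:,:,::-1];crop(s,220,90,340,220,4.5,'pics/s25.png');st()
W=info('wrist')
E
```

```text
37.8 [ 0.5679 -0.1174  0.2287] -108.56 F [0.3 0.8 0.4] T [ 0.    0.13 -0.  ] w 0.0346 j [-0.69  0.32  1.02  1.58 -0.28  1.39 -1.54] z [ 0.0014  0.0023 -1.    ]
37.95 [ 0.5697 -0.1177  0.2281] -108.6 F [-0.3 -0.3 -0.3] T [ 0.06  0.13 -0.06] w 0.0351 j [-0.69  0.33  1.02  1.58 -0.28  1.39 -1.54] z [ 1.5e-03  2.0e-04 -1.0e+00]
```

View pics/w25.png

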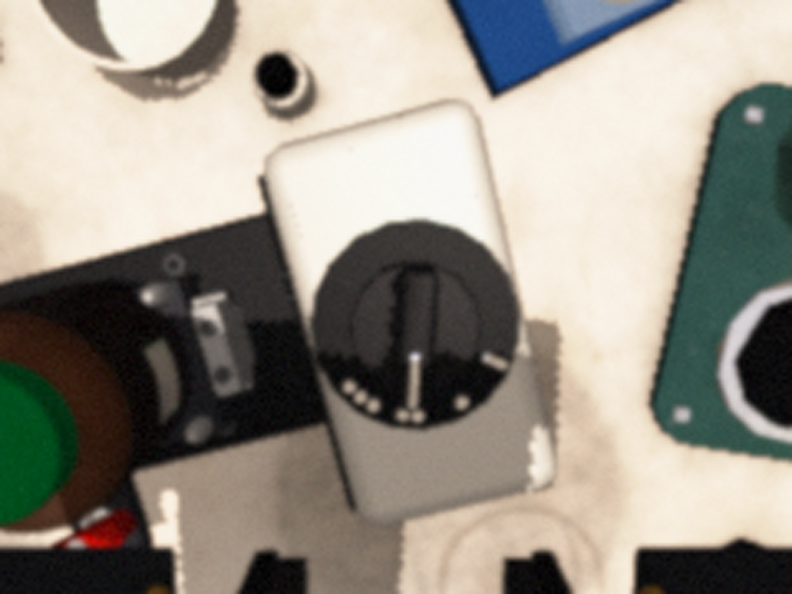

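View pics/s25.png

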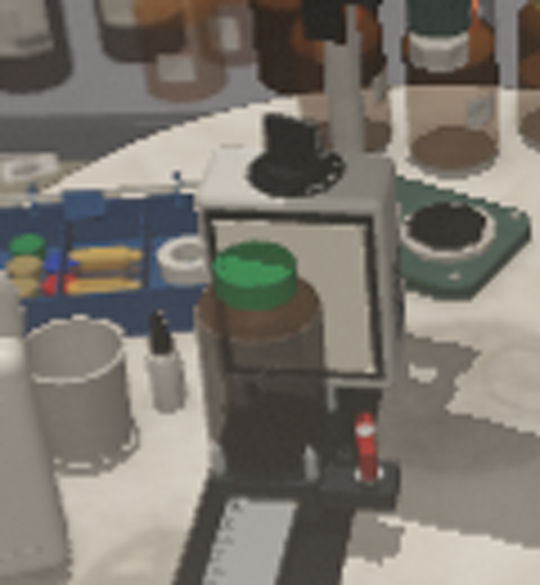

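```bash
python3 - <<'E'
from h import *
st();print(job.close_job());st()
E
```

```text
37.95 [ 0.5697 -0.1177  0.2281] -108.6 F [-0.3 -0.3 -0.3] T [ 0.06  0.13 -0.06] w 0.0351 j [-0.69  0.33  1.02  1.58 -0.28  1.39 -1.54] z [ 1.5e-03  2.0e-04 -1.0e+00]
the job is handed in; nothing more can be done
None
the job is handed in; nothing more can be done
```

I handed the job in at about 38 s, with every step done in the order asked. No verdict is reported.

**What I did**
- **Carrier:** I slid it along the rail until it met the stop, with a 15 N contact.
- **Clamp knob:** I turned it clockwise to its end. It sprang back to about 1.36 rad, read from the picture.
- **Bottle:** I lowered the green-capped bottle between the posts until its base touched down, at 50 mm above the table (50 mm expected), then let go.
- **Selector:** I turned it 70° clockwise.

**Last checks**
- The pictures show the pointer exactly between the two dots, the bottle upright between the posts and the knob turned.
- The forces were close to zero, with the gripper clear above the lamp.

**Not checked or did not agree**
- **Clamp pad force:** it cannot be read directly. I inferred it from the knob angle and from the carrier having shifted about 1.8 mm across the rail.
- **Final bottle position:** I saw it in the pictures but did not measure it as a distance after release.
- **Reported TCP height:** it read about 20 mm below the visible fingertips, so my first grasp of the carrier closed in the air above it. I allowed for this afterwards.
- **Top camera:** it read about 3 mm off in x against the wrist camera, so I relied on the wrist camera and the arm's own position.

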